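Load and index the hardness-test sled

ROBOT

A 6-joint arm with a two-finger parallel gripper is mounted at the origin on the work surface. World frame = base frame: x ahead of the robot, y to its left, z up, the work surface at z = 0. Lengths are in m, angles in rad, forces in N, time in s.
With the tool pointing down it reaches from about 0.375 to 0.975 m from the base axis. Payload 3.8 kg.
Tool frame: the origin (TCP) lies midway between the tips of the shut fingers; the grasp point (between the pads) lies 19 mm behind it; z points along the fingers, y is the line along which they close (so a half turn about z gives the same grasp; the last joint's range is limited). The gripper opens to 85 mm and grips with 20 to 120 N. Pads are 22 mm wide; open, the fingers measure 114 mm over their backs; the gripper's body (76 mm by 85 mm) begins 54 mm behind the grasp point. The pads swing forward as they close: fully open they stand 13 mm farther back than shut.
Start: joints at [-1.23, 0.264, 1.604, -0, 1.274, -0.037], TCP at [0.249, -0.627, 0.231] pointing down, gripper open.
Joint ranges: [-2.63, 2.63], [-0.94, 2.18], [0.31, 2.57], [-1.31, 4.45], [0, 2.66], [-2.55, 2.55]. Speed limits (rad/s): [2.57, 2.57, 3.14, 3.14, 3.14, 3.14].

INTERFACE

Orientations are given as a rotation vector (axis times angle).
In Python, from workcell import bot, imaging gives the robot as it stands.
- The arm moves only by the tool step_arm, never from a script. Its argument "series" is a list of rows, each an object of numbers: "grip": the closure, from -1 (fully open) to 1 (shut); "x", "y", "z": the shift along the tool's x, y, z normalised to -1 to 1, where 1 is 500 mm; "ax", "ay", "az": the turn, a rotation vector about the tool's x, y, z normalised to -1 to 1, where 1 is 30 degrees. A call has 1 to 12 rows; each row is the pose to reach, as a shift and turn from the pose commanded when the call began, along the tool's axes at that moment; what a row does not reach only later rows make up. A row lasts 1/10 s, in which the tool goes at most 50 mm and 8.59 degrees, less where a joint would pass 70% of its speed; a pose out of reach is approached as far as the arm can. A call with a number of a shift or a turn outside -1 to 1 is refused whole. A call with a gripper value outside its range is refused whole. The fingers move at their own pace and stop on an object; "force" is the grip in N (left out, the last holds). Time passes only in rows, so rows that repeat a pose let the fingers close. It gives the time, the measured TCP pose, the force, the opening and the grip force at its end, in the units of the state.
- bot.read_state(): the state, without advancing time (a new reading comes with each control period).
- imaging.read_camera(name): name is "scene" or "top"; returns a dict with "img" (384x512x3 uint8, red, green, blue), "fx", "fy", "cx", "cy" (pixels), "k1" (the pictures are not rectified: a ray, as slopes to the right and down, at radius r is drawn at 1 + k1 r^2 times it, then the intrinsics apply), "R" (3x3) and "t" (3): a world point X has camera coordinates R X + t. Camera axes: x right, y down, z forward; pixel columns grow to the right and rows downward; lengths in m; the calibration is good to about 2 mm. A picture is of the moment at which its call begins. There is no depth.
- bot.finish_job(): hands the job in; it is judged then, once.
The state is a dict: "time": time; "q": joint angles; "joint_vel": joint speeds; "joint_torque": joint torques, N m; "tool_pos": TCP position; "tcp_rot": TCP orientation; "wrist_force": force on the tool from outside, world axes, zero at the start; "torque": the same for the moment, N m; "width": opening from 0.0 (shut) to 1.0 (fully open); "grip_force": force on a finger pad.
Only numpy, scipy, OpenCV 4.12 (cv2) and the standard library are available. Lean on these libraries where they do the work, as an engineer would, in place of code of your own. Each camera call takes 0.05 s, during which the arm holds its last target. There are 200 camera calls.

TASK

Set up the sliding V-groove fixture for the hardness tester: every octagonal steel bar on the table is to lie seated and centred in a V groove of the sled, one bar to a groove. Free the clamp knob, stand the orange-headed pin in the sled's bush and slide the sled along until the pin drops fully home in the bed's hidden hole, and only then turn the clamp tight again. Leave the other things on the bench where they are.

Things in the scene. Friction and masses are not known exactly. Their poses are not given: they have to be found in the camera images.
- fixture: Fixed steel fixture, 200 mm (x) by 440 mm (y). Origin on the table under its middle; the sled slides along y, x points away from the robot. A grey bracket on the robot's side (x -106 to -54 mm, y -22 to 22 mm, top 78 mm up) reaches over the sled's edge and carries the clamp knob; a bar sticking out 5 mm or more towards it from its centred place fouls it when the sled slides.
- sled (a joint): Travel (m) of the aluminium V-groove sled along the fixture's +y, 0 to 0.11; it starts between 0 and 0.015 (loading position) and slides with about 2 N when the clamp is free; the tight clamp grips it, and it must not be driven against that. The hidden hole in the bed (17 mm across, under the sled, so never seen) comes under the sled's pin bush at a travel somewhere between 0.05 and 0.10, different every time.
- clamp (a joint): Angle (rad) of the black clamp knob, 0 to 1.5; grows clockwise seen from above. It tightens clockwise: from about 1.0 on its brass cam foot bears on the sled (tight = 1.3 or more, it starts at 1.3 to 1.42), below 0.9 the sled is free (fully freed = under 0.3). It stays where it is left; turning it takes about 0.1 N m, up to 0.3 N m where it is tight.
- clamp_grip (a point): Point on the knob's vertical axis (104 mm above the table), in the middle of its wing: a bar 50 mm long, 14 mm thick, from 12 mm below to 14 mm above this point. This frame turns with the knob; the wing lies along the fixture's x axis when the clamp reads 0.7, and turns with the knob (clockwise seen from above for larger values).
- push_grip (a point): Centre of the top face of the red push grip on the sled, a block 20 mm thick along the fixture's y, 30 mm along its x, top 115 mm above the table, standing free for its upper 50 mm on the sled's side away from the robot. Moves with the sled.
- bush (a point): Centre of the top mouth of the pin bush in the sled, 66 mm above the table: a fairly snug vertical through hole 16 mm across and 26 mm deep with a 3 mm chamfer, in the sled's -y end block. 28 mm below the mouth the pin's tip meets the top of the bed. Moves with the sled.
- groove0 (a point): V groove 0 of the sled's four (58 mm apart, in order towards +y): the point where the centre of a bar lies when seated and centred, 70 mm above the table. The groove runs along this frame's x for 90 mm, walls at 45 degrees; the steel ridges between the grooves are flat, 36 mm wide, their tops 64 mm above the table. Moves with the sled.
- groove1 (a point): V groove 1 of the sled's four (58 mm apart, in order towards +y): the point where the centre of a bar lies when seated and centred, 70 mm above the table. The groove runs along this frame's x for 90 mm, walls at 45 degrees; the steel ridges between the grooves are flat, 36 mm wide, their tops 64 mm above the table. Moves with the sled.
- groove2 (a point): V groove 2 of the sled's four (58 mm apart, in order towards +y): the point where the centre of a bar lies when seated and centred, 70 mm above the table. The groove runs along this frame's x for 90 mm, walls at 45 degrees; the steel ridges between the grooves are flat, 36 mm wide, their tops 64 mm above the table. Moves with the sled.
- groove3 (a point): V groove 3 of the sled's four (58 mm apart, in order towards +y): the point where the centre of a bar lies when seated and centred, 70 mm above the table. The groove runs along this frame's x for 90 mm, walls at 45 degrees; the steel ridges between the grooves are flat, 36 mm wide, their tops 64 mm above the table. Moves with the sled.
- pin: Loose locating pin, 0.15 kg, upright in its grey stand at the start: orange round head 30 mm across and 28 mm high, below it a steel shank 14 mm across and 48 mm long with a 5 mm tapered tip. Origin at the centre of the head's underside (the shoulder); z along the pin, up towards the head. Standing on the bed in the bush its shoulder is 20 mm above the bush mouth; fully home the shoulder rests on the mouth.
- stand: Fixed grey pin stand, block 70 x 70 x 56 mm with a 17 mm hole 56 mm deep through its middle in which the pin hangs by its head. Origin under its centre.
- bar0: Loose octagonal steel test bar, 100 mm long, 24 mm across flats, about 0.375 kg; may be absent. Origin at its centre, x along its length; it lies on one of its flats, so its centre is 12 mm above what it lies on.
- bar1: Loose octagonal steel test bar, 100 mm long, 24 mm across flats, about 0.375 kg; may be absent. Origin at its centre, x along its length; it lies on one of its flats, so its centre is 12 mm above what it lies on.
- bar2: Loose octagonal steel test bar, 100 mm long, 24 mm across flats, about 0.375 kg; may be absent. Origin at its centre, x along its length; it lies on one of its flats, so its centre is 12 mm above what it lies on.
- bar3: Loose octagonal steel test bar, 100 mm long, 24 mm across flats, about 0.375 kg; may be absent. Origin at its centre, x along its length; it lies on one of its flats, so its centre is 12 mm above what it lies on.
- ref_block: Bystander, to be left alone: steel reference block, disc 60 mm across, 16 mm high. Origin at the centre of its underside.
- ref_block2: Bystander, to be left alone: brass reference block, disc 64 mm across, 14 mm high. Origin at the centre of its underside.
- cleaner: Bystander, to be left alone: white cleaner bottle, 60 mm across, 160 mm high. Origin at the centre of its underside.
- driver: Bystander, to be left alone: screwdriver lying along its x. Origin under its middle.
- case: Bystander, to be left alone: black open box 140 x 180 x 50 mm. Origin at the centre of its underside.
- gauge_box: Bystander, to be left alone: wooden gauge box 80 x 140 x 40 mm. Origin at the centre of its underside.
Things that resemble listed ones, but are neither listed nor needed, are in the scene too. Leave any yellow look-alike of the pin alone. Leave any blue look-alike of the bar0 alone.

How it is judged:
On the way, in this order (a step that is already met when the one before it is completed fails the run):
1. the clamp knob is freed (below 0.35 rad) (value of joint clamp below 0.35 rad), for 0.2 s.
2. the pin has dropped fully home through the bush into the hidden hole (z of pin in the frame of bush between -0.004 and 0.004 m and horizontal distance between pin and bush below 0.005 m and angle between pin's own z axis and vertical below 0.12 rad), for 0.2 s.
3. the clamp knob is tight again (above 1.15 rad) (value of joint clamp above 1.15 rad), for 0.2 s.
At the end, for the whole second after the job is handed in: Every bar present lies at rest in a groove of its own (centre within 14 mm along and 5 mm across the groove, not more than 4 mm high, within 0.08 rad of the groove); the pin stands fully home (shoulder within 4 mm of the bush mouth); the clamp reads above 1.15 rad (all of step 2 and ((horizontal distance between bar0 and groove0 below 0.014 m and y of bar0 in the frame of groove0 between -0.005 and 0.005 m and z of bar0 in the frame of groove0 between -0.006 and 0.004 m and angle between the x axis of bar0 and the x axis of groove0, either way round below 0.08 rad) or (horizontal distance between bar0 and groove1 below 0.014 m and y of bar0 in the frame of groove1 between -0.005 and 0.005 m and z of bar0 in the frame of groove1 between -0.006 and 0.004 m and angle between the x axis of bar0 and the x axis of groove1, either way round below 0.08 rad) or (horizontal distance between bar0 and groove2 below 0.014 m and y of bar0 in the frame of groove2 between -0.005 and 0.005 m and z of bar0 in the frame of groove2 between -0.006 and 0.004 m and angle between the x axis of bar0 and the x axis of groove2, either way round below 0.08 rad) or (horizontal distance between bar0 and groove3 below 0.014 m and y of bar0 in the frame of groove3 between -0.005 and 0.005 m and z of bar0 in the frame of groove3 between -0.006 and 0.004 m and angle between the x axis of bar0 and the x axis of groove3, either way round below 0.08 rad)) and ((horizontal distance between bar1 and groove0 below 0.014 m and y of bar1 in the frame of groove0 between -0.005 and 0.005 m and z of bar1 in the frame of groove0 between -0.006 and 0.004 m and angle between the x axis of bar1 and the x axis of groove0, either way round below 0.08 rad) or (horizontal distance between bar1 and groove1 below 0.014 m and y of bar1 in the frame of groove1 between -0.005 and 0.005 m and z of bar1 in the frame of groove1 between -0.006 and 0.004 m and angle between the x axis of bar1 and the x axis of groove1, either way round below 0.08 rad) or (horizontal distance between bar1 and groove2 below 0.014 m and y of bar1 in the frame of groove2 between -0.005 and 0.005 m and z of bar1 in the frame of groove2 between -0.006 and 0.004 m and angle between the x axis of bar1 and the x axis of groove2, either way round below 0.08 rad) or (horizontal distance between bar1 and groove3 below 0.014 m and y of bar1 in the frame of groove3 between -0.005 and 0.005 m and z of bar1 in the frame of groove3 between -0.006 and 0.004 m and angle between the x axis of bar1 and the x axis of groove3, either way round below 0.08 rad)) and ((horizontal distance between bar2 and groove0 below 0.014 m and y of bar2 in the frame of groove0 between -0.005 and 0.005 m and z of bar2 in the frame of groove0 between -0.006 and 0.004 m and angle between the x axis of bar2 and the x axis of groove0, either way round below 0.08 rad) or (horizontal distance between bar2 and groove1 below 0.014 m and y of bar2 in the frame of groove1 between -0.005 and 0.005 m and z of bar2 in the frame of groove1 between -0.006 and 0.004 m and angle between the x axis of bar2 and the x axis of groove1, either way round below 0.08 rad) or (horizontal distance between bar2 and groove2 below 0.014 m and y of bar2 in the frame of groove2 between -0.005 and 0.005 m and z of bar2 in the frame of groove2 between -0.006 and 0.004 m and angle between the x axis of bar2 and the x axis of groove2, either way round below 0.08 rad) or (horizontal distance between bar2 and groove3 below 0.014 m and y of bar2 in the frame of groove3 between -0.005 and 0.005 m and z of bar2 in the frame of groove3 between -0.006 and 0.004 m and angle between the x axis of bar2 and the x axis of groove3, either way round below 0.08 rad)) and ((horizontal distance between bar3 and groove0 below 0.014 m and y of bar3 in the frame of groove0 between -0.005 and 0.005 m and z of bar3 in the frame of groove0 between -0.006 and 0.004 m and angle between the x axis of bar3 and the x axis of groove0, either way round below 0.08 rad) or (horizontal distance between bar3 and groove1 below 0.014 m and y of bar3 in the frame of groove1 between -0.005 and 0.005 m and z of bar3 in the frame of groove1 between -0.006 and 0.004 m and angle between the x axis of bar3 and the x axis of groove1, either way round below 0.08 rad) or (horizontal distance between bar3 and groove2 below 0.014 m and y of bar3 in the frame of groove2 between -0.005 and 0.005 m and z of bar3 in the frame of groove2 between -0.006 and 0.004 m and angle between the x axis of bar3 and the x axis of groove2, either way round below 0.08 rad) or (horizontal distance between bar3 and groove3 below 0.014 m and y of bar3 in the frame of groove3 between -0.005 and 0.005 m and z of bar3 in the frame of groove3 between -0.006 and 0.004 m and angle between the x axis of bar3 and the x axis of groove3, either way round below 0.08 rad)) and value of joint clamp above 1.15 rad and velocity of joint sled below 0.01 m/s and linear speed of each of bar0, bar1, bar2, bar3, pin below 0.02 m/s); the robot touches nothing.
It fails at once if a bystander moved by more than 50 mm (distance of any of ref_block, ref_block2, cleaner, driver, case, gauge_box from where it was at the start of the episode above 0.05 m).
It fails at once if the clamp is tight while the sled stands more than 35 mm along and the pin is not home (sled forced along against the clamp, or clamped before it is pinned) (value of joint clamp above 1.15 rad and value of joint sled above 0.035 m and z of pin in the frame of bush above 0.008 m).
Of bar0, bar1, bar2, bar3 only 2 to 4 are there at a start; the rules pass over those that are not, and their reading is None.
At some moment in a run one of bar0, bar1, bar2, bar3 may be knocked a few centimetres aside while the robot is not near it.
It also fails if it takes over 210 s, if anything falls off the work surface, if the arm or the gripper's body presses on something with over 40 N, if the wrist force passes 120 N, or if a joint passes its speed limit or range.

## Working session

There is one attempt and no reset: what is moved stays moved. The work goes in short steps, Python scripts to look and compute and a tool call to move; the robot and the scene stay as the last step left them, time stands still between calls to the robot, and variables do not carry over. Pictures are saved under pics/ and viewed, at most 14 in all, crops included, and the job is handed in when it is done.

Besides the shell and the picture viewer there is one more tool, called as name(argument=value, ...) on one line, values as JSON. step_arm: Moves the arm, as the interface text tells. Scaled input: -1 to 1 covers 500 mm each way for a shift and 30 degrees each way for a turn. Its arguments: {"type":"object","properties":{"series":{"type":"array","items":{"type":"object","properties":{"grip":{"type":"number"},"x":{"type":"number","minimum":-1,"maximum":1},"y":{"type":"number","minimum":-1,"maximum":1},"z":{"type":"number","minimum":-1,"maximum":1},"ax":{"type":"number","minimum":-1,"maximum":1},"ay":{"type":"number","minimum":-1,"maximum":1},"az":{"type":"number","minimum":-1,"maximum":1}}}},"force":{"type":"number"}},"required":["series"]}

```bash
mkdir -p pics; cat > h.py <<'E'
import numpy as np, cv2
from scipy.spatial.transform import Rotation as Rn
from workcell import bot, imaging
def cam(n):
    return imaging.read_camera(n)
def ray(c,u,v):
    xd,yd=(u-c["cx"])/c["fx"],(v-c["cy"])/c["fy"]
    rd=np.hypot(xd,yd); r=rd
    for _ in range(30): r=rd/(1+c["k1"]*r*r)
    s=r/rd if rd>0 else 1
    d=np.array([xd*s,yd*s,1]); R=np.array(c["R"]);t=np.array(c["t"])
    return -R.T@t, R.T@d
def pix2w(c,u,v,z):
    o,d=ray(c,u,v); return o+d*(z-o[2])/d[2]
def w2pix(c,X):
    p=np.array(c["R"])@np.array(X,float)+np.array(c["t"]); x,y=p[0]/p[2],p[1]/p[2]
    k=1+c["k1"]*(x*x+y*y); return np.array([c["fx"]*x*k+c["cx"],c["fy"]*y*k+c["cy"]])
def save(c,name,box=None,s=1):
    im=c["img"][:,:,::-1]
    if box: u0,v0,u1,v1=box; im=im[v0:v1,u0:u1]
    cv2.imwrite("pics/"+name,cv2.resize(im,None,fx=s,fy=s,interpolation=cv2.INTER_CUBIC))
def delta(pos,yaw=None):
    """tool-frame shift (units of 500mm) to world TCP pos; yaw=world angle of the tool y axis (mod pi) -> az"""
    s=bot.read_state(); R=Rn.from_rotvec(s["tcp_rot"])
    d=R.inv().apply(np.array(pos)-s["tool_pos"])/0.5
    print("shift",d.round(4))
    if yaw is not None:
        y=R.apply([0,1,0]); cur=np.arctan2(y[1],y[0]); dl=(yaw-cur+np.pi/2)%np.pi-np.pi/2
        # tool z down: +az is clockwise seen from above
        print("yaw cur",cur,"az",-np.rad2deg(dl)/30, "q6",s["q"][5])
E
python3 - <<'E'
from h import *
for n in("scene","top"):
    c=cam(n); save(c,n+"0.png",s=1.56); np.savez(n+"0.npz",**c)
    print(n,c["fx"],c["k1"],(-np.array(c["R"]).T@c["t"]).round(3))
s=bot.read_state(); print(s); print(Rn.from_rotvec(s["tcp_rot"]).as_matrix().round(3))
E
```

```text
scene 365.28692452490213 -0.003327969441138857 [ 0.966 -0.755  0.88 ]
top 483.0916633835117 -0.16743869887118387 [ 0.359 -0.072  1.573]
{'time': 0.1, 'q': array([-1.22991370e+00,  2.64720338e-01,  1.60524534e+00, -1.12779317e-05,
        1.27370754e+00, -3.68922797e-02]), 'joint_vel': array([-6.60424142e-04, -1.16445557e-03, -2.86021540e-03, -2.75616823e-03,
        4.72077996e-04, -5.46439609e-05]), 'joint_torque': array([ 2.24060141e-04, -5.16708112e+01, -3.68589342e+01,  4.88470448e-06,
        6.30678929e-03, -1.31876308e-05]), 'tool_pos': array([ 0.24875252, -0.62677563,  0.23005361]), 'tcp_rot': array([-3.08369607e+00, -5.89504327e-01,  5.11235136e-04]), 'wrist_force': array([ 0.64147071, -1.69867916, -0.3721094 ]), 'torque': array([ 0.04567015, -0.00414137, -0.04153066]), 'grip_force': 0.0, 'width': 0.9995848760614366}
[[ 0.929  0.369 -0.001]
 [ 0.369 -0.929  0.002]
 [ 0.    -0.002 -1.   ]]
```

View pics/top0.png

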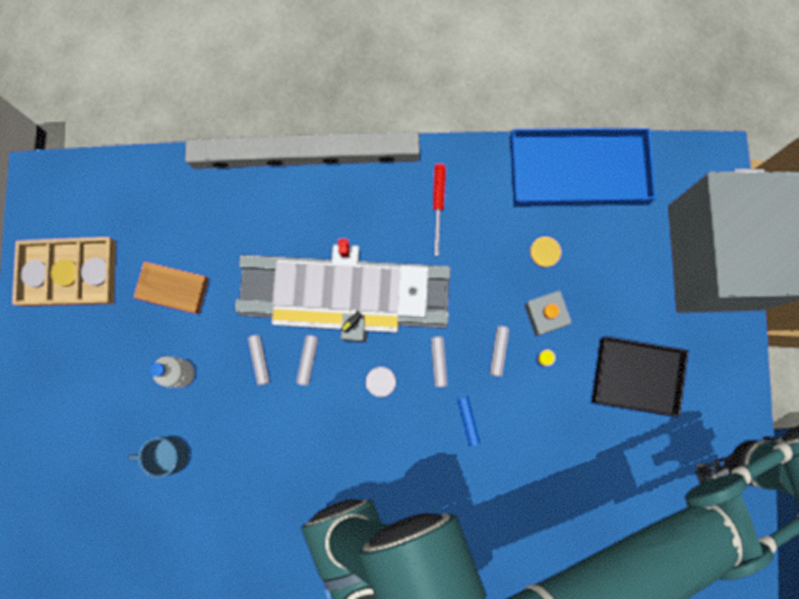

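View pics/scene0.png

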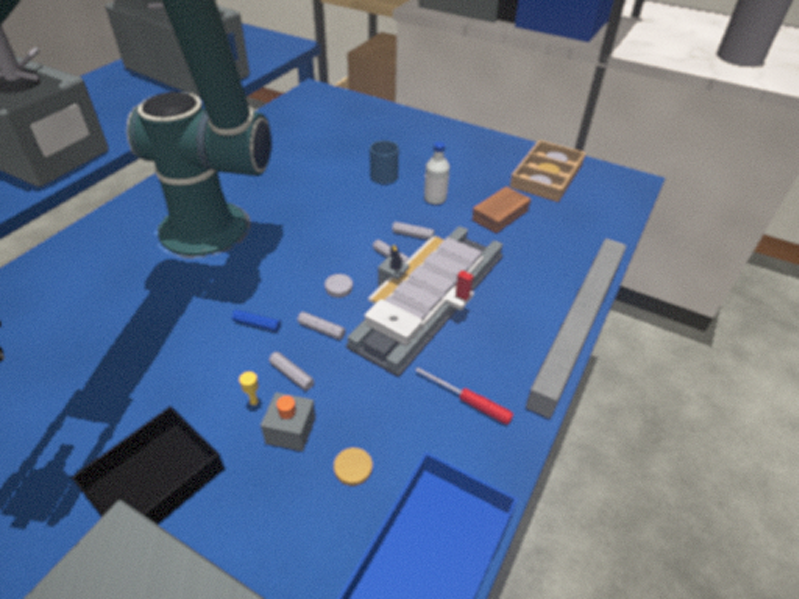

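The top view shows four steel bars below the fixture near (258,360), (307,360), (439,361) and (499,351). The pin is in its stand at (550,312), the knob at (352,322), the push grip at (344,246) and the bush at (412,291). Next I'll measure from crops.

```bash
python3 - <<'E'
from h import *
c=dict(np.load("top0.npz"))
save(c,"fix.png",(145,145,300,260),5)
im=c["img"]; hsv=cv2.cvtColor(im,cv2.COLOR_RGB2HSV)
m=((hsv[...,1]<110)&(hsv[...,2]>110)).astype(np.uint8)
n,l,st,ce=cv2.connectedComponentsWithStats(m)
for i in range(1,n):
    if 80<st[i,4]<600 and 190<ce[i][1]<280:
        p=np.argwhere(l==i)[:,::-1]
        w=np.array([pix2w(c,u,v,0.018)[:2] for u,v in p]); r=cv2.minAreaRect((w*1000).astype(np.float32))
        e,V=np.linalg.eigh(np.cov(w.T)); a=np.rad2deg(np.arctan2(V[1,1],V[0,1]))
        print(ce[i].round(1),"mean",w.mean(0).round(4),"rect",np.round(r[0],1),np.round(r[1],1),"ang",a.round(1))
def blob(lo,hi,box,z,nm):
    u0,v0,u1,v1=box; k=cv2.inRange(hsv[v0:v1,u0:u1],lo,hi)>0
    p=np.argwhere(k)[:,::-1].mean(0)+[u0,v0]; print(nm,p.round(1),k.sum(),pix2w(c,*p,z).round(4))
blob((3,150,150),(18,255,255),(330,180,375,225),.084,"orange")
blob((0,150,100),(8,255,255),(205,145,235,170),.115,"redgrip")
E
```

```text
[351.7 200.1] mean [ 0.5453 -0.3632] rect [ 545.9 -364. ] [76.1 75. ] ang -179.5
[319.8 224.8] mean [ 0.4677 -0.2557] rect [ 467.8 -255.7] [ 27.6 105.5] ang 169.1
[165.3 230.4] mean [0.4613 0.245 ] rect [462.1 245. ] [106.2  27.8] ang -168.4
[196.4 230.6] mean [0.4584 0.1433] rect [458.6 143.1] [ 28.3 104.6] ang 167.4
[281.  231.4] mean [ 0.4495 -0.1299] rect [ 450.6 -129.8] [104.   27.3] ang -177.0
[111.1 238.5] mean [0.4376 0.4261] rect [438.9 426.4] [85.2 63.9] ang 72.2
[243.7 244.3] mean [ 0.4109 -0.0087] rect [410.4  -8.2] [61.1 60.9] ang 47.4
orange [352.9 199.2] 17 [ 0.5399 -0.3547  0.084 ]
redgrip [219.9 158.5] 44 [0.6731 0.0556 0.115 ]
```

View pics/fix.png

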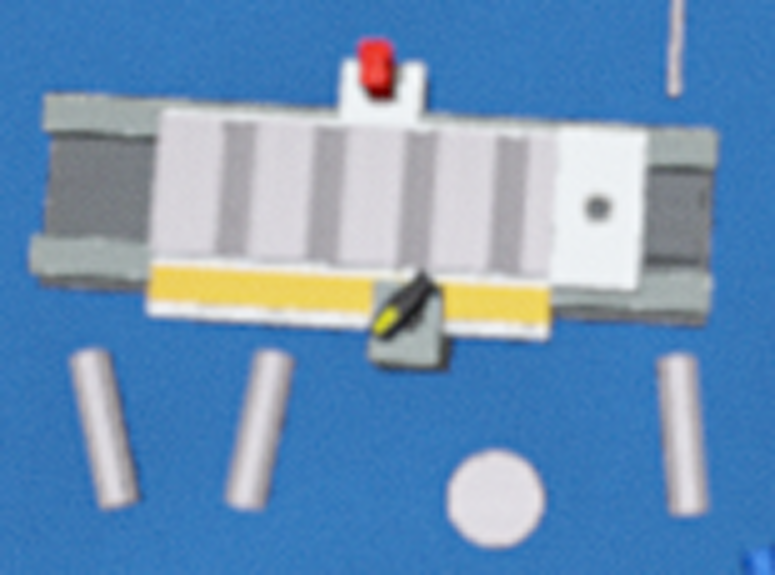

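The crop shows the bush at (598,208) and groove centres near (510,205), (417,200), (327,192) and (237,188). The wing runs from (385,335) to (430,275), and the red grip top is centred near (375,64).

```bash
python3 - <<'E'
from h import *
c=dict(np.load("top0.npz"))
def P(U,V,z,n): w=pix2w(c,(U+.5)/5-.5+145,(V+.5)/5-.5+145,z); print(n,w.round(4)); return w
P(598,208,.066,"bush")
g=[P(*p,.060,"g") for p in((510,205),(417,200),(327,192),(237,188))]
P(375,64,.115,"push"); P(405,307,.116,"knob")
a=P(380,337,.118,"w1");b=P(432,272,.118,"w2"); print(np.rad2deg(np.arctan2((b-a)[1],(b-a)[0])))
for p in((512,137),(508,275),(420,131),(414,270),(332,125),(322,262),(238,120),(234,260)): P(*p,.064,"ge")
for p in((45,95),(717,130),(32,285),(710,318)): P(*p,.03,"bed")
for p in((160,110),(645,130),(147,315),(550,338)): P(*p,.06,"sled")
for p in((372,362),(445,365)): P(*p,.078,"brk")
s=dict(np.load("scene0.npz"))
save(s,"sc.png",(215,135,330,245),6.5)
save(s,"sc2.png",(130,190,250,310),5)
E
```

```text
bush [ 0.5906 -0.0791  0.066 ]
g [ 0.5948 -0.0234  0.06  ]
g [0.5996 0.0356 0.06  ]
g [0.6062 0.0929 0.06  ]
g [0.6103 0.1505 0.06  ]
push [0.6765 0.0565 0.115 ]
knob [0.525  0.0399 0.116 ]
w1 [0.5069 0.0552 0.118 ]
w2 [0.5458 0.023  0.118 ]
-39.60099081800507
ge [ 0.6379 -0.0257  0.064 ]
ge [ 0.5497 -0.0214  0.064 ]
ge [0.6433 0.0328 0.064 ]
ge [0.5543 0.0379 0.064 ]
ge [0.6487 0.0889 0.064 ]
ge [0.5608 0.096  0.064 ]
ge [0.6536 0.1492 0.064 ]
ge [0.5635 0.152  0.064 ]
bed [0.6806 0.2823 0.03  ]
bed [ 0.6454 -0.1578  0.03  ]
bed [0.5549 0.2899 0.03  ]
bed [ 0.5229 -0.1494  0.03  ]
sled [0.6623 0.2002 0.06  ]
sled [ 0.641  -0.1103  0.06  ]
sled [0.5302 0.2085 0.06  ]
sled [ 0.5096 -0.0469  0.06  ]
brk [0.4954 0.0639 0.078 ]
brk [0.4925 0.0184 0.078 ]
```

View pics/sc.png

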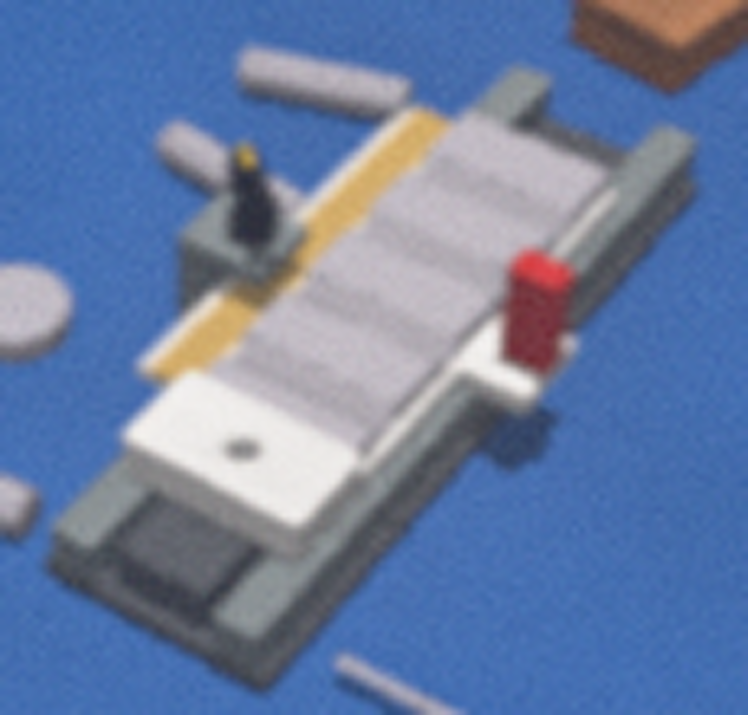

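View pics/sc2.png

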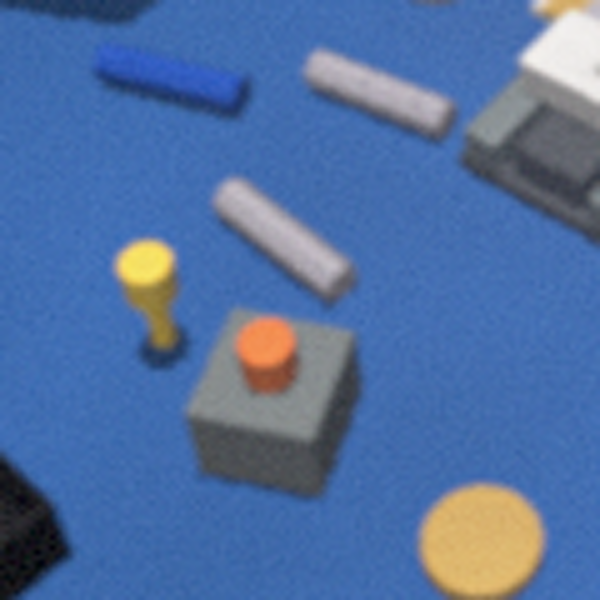

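The scene crop shows the bush at (241,449), the red grip top at (541,268) and the knob wing seen end-on near (250,195). In the second crop the pin head top is centred at (267,341), with bars at (380,93) and (284,240). I'll cross-check these with the scene camera.

```bash
python3 - <<'E'
from h import *
s=dict(np.load("scene0.npz"))
def P(U,V,z,n,k=6.5,o=(215,135)): print(n,pix2w(s,(U+.5)/k-.5+o[0],(V+.5)/k-.5+o[1],z).round(4))
P(241,449,.066,"bush");P(541,268,.115,"push");P(249,160,.118,"wing top mid")
P(267,341,.084,"pinhead",5,(130,190))
P(384,88,.024,"barC top",5,(130,190));P(287,233,.024,"barD top",5,(130,190))
P(326,74,.024,"barA",6.5)
t=dict(np.load("top0.npz")); save(t,"pin.png",(325,170,385,240),8)
# measured opening command / plan to bar D
delta([0.468,-0.256,0.12],np.deg2rad(90-10.9))
E
```

```text
bush [ 0.5943 -0.0807  0.066 ]
push [0.6811 0.0561 0.115 ]
wing top mid [0.5223 0.051  0.118 ]
pinhead [ 0.5453 -0.3556  0.084 ]
barC top [ 0.459  -0.1331  0.024 ]
barD top [ 0.4768 -0.2583  0.024 ]
barA [0.4672 0.2422 0.024 ]
shift [ 0.6811 -0.5271  0.2212]
yaw cur -1.1930180417104697 az 1.084836710900923 q6 -0.03689227973436515
```

View pics/pin.png

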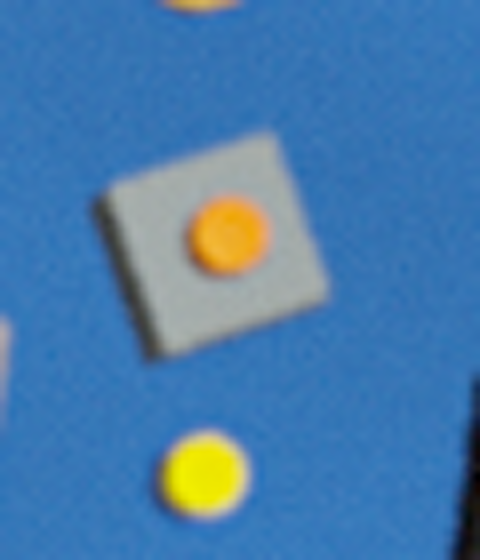

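step_arm(series=[{"x": 0.34, "y": -0.264, "z": 0.05, "az": 0.5, "grip": 0}, {"x": 0.681, "y": -0.527, "z": 0.18, "az": 1, "grip": 0}, {"x": 0.681, "y": -0.527, "z": 0.18, "az": 1, "grip": 0}, {"x": 0.681, "y": -0.527, "z": 0.18, "az": 1, "grip": 0}, {"x": 0.681, "y": -0.527, "z": 0.18, "az": 1, "grip": 0}, {"x": 0.681, "y": -0.527, "z": 0.18, "az": 1, "grip": 0}, {"x": 0.681, "y": -0.527, "z": 0.18, "az": 1, "grip": 0}, {"x": 0.681, "y": -0.527, "z": 0.18, "az": 1, "grip": 0}, {"x": 0.681, "y": -0.527, "z": 0.18, "az": 1, "grip": 0}, {"x": 0.681, "y": -0.527, "z": 0.18, "az": 1, "grip": 0}, {"x": 0.681, "y": -0.527, "z": 0.18, "az": 1, "grip": 0}, {"x": 0.681, "y": -0.527, "z": 0.18, "az": 1, "grip": 0}], force=60)

```text
validation failed for argument at $.se...
```

step_arm(series=[{"x": 0.34, "y": -0.264, "z": 0.05, "ax": 0.0, "ay": 0.0, "az": 0.5, "grip": 0.0}, {"x": 0.681, "y": -0.527, "z": 0.18, "ax": 0.0, "ay": 0.0, "az": 0.99, "grip": 0.0}], force=60)

```text
time: 0.3
tool_pos: [0.2991, -0.5428, 0.2146]
tcp_rot: [3.139, 0.108, 0.001]
wrist_force: [-0.1, -0.2, 1.0]
width: 0.69
grip_force: 0.0
```

```bash
python3 - <<'E'
from h import *
delta([0.471,-0.256,0.14],np.deg2rad(90-10.9))
E
```

```text
shift [ 0.3825 -0.5486  0.1491]
yaw cur -1.501865209078984 az 0.4949820707413763 q6 0.39427627802008963
```

step_arm(series=[{"x": 0.1, "y": -0.14, "z": 0.04, "az": 0.25, "grip": 0.0}, {"x": 0.38, "y": -0.55, "z": 0.149, "az": 0.495, "grip": 0.0}, {"x": 0.38, "y": -0.55, "z": 0.149, "az": 0.495, "grip": 0.0}, {"x": 0.38, "y": -0.55, "z": 0.149, "az": 0.495, "grip": 0.0}, {"x": 0.38, "y": -0.55, "z": 0.149, "az": 0.495, "grip": 0.0}, {"x": 0.38, "y": -0.55, "z": 0.149, "az": 0.495, "grip": 0.0}, {"x": 0.38, "y": -0.55, "z": 0.149, "az": 0.495, "grip": 0.0}, {"x": 0.38, "y": -0.55, "z": 0.149, "az": 0.495, "grip": 0.0}, {"x": 0.38, "y": -0.55, "z": 0.149, "az": 0.495, "grip": 0.0}, {"x": 0.38, "y": -0.55, "z": 0.149, "az": 0.495, "grip": 0.0}])

```text
validation failed for argument at $.se...
```

step_arm(series=[{"x": 0.1, "y": -0.14, "z": 0.04, "ax": 0.0, "ay": 0.0, "az": 0.25, "grip": 0.0}, {"x": 0.38, "y": -0.55, "z": 0.149, "ax": 0.0, "ay": 0.0, "az": 0.495, "grip": 0.0}, {"x": 0.38, "y": -0.55, "z": 0.149, "ax": 0.0, "ay": 0.0, "az": 0.495, "grip": 0.0}, {"x": 0.38, "y": -0.55, "z": 0.149, "ax": 0.0, "ay": 0.0, "az": 0.495, "grip": 0.0}, {"x": 0.38, "y": -0.55, "z": 0.149, "ax": 0.0, "ay": 0.0, "az": 0.495, "grip": 0.0}, {"x": 0.38, "y": -0.55, "z": 0.149, "ax": 0.0, "ay": 0.0, "az": 0.495, "grip": 0.0}, {"x": 0.38, "y": -0.55, "z": 0.149, "ax": 0.0, "ay": 0.0, "az": 0.495, "grip": 0.0}, {"x": 0.38, "y": -0.55, "z": 0.149, "ax": 0.0, "ay": 0.0, "az": 0.495, "grip": 0.0}, {"x": 0.38, "y": -0.55, "z": 0.149, "ax": 0.0, "ay": 0.0, "az": 0.495, "grip": 0.0}])

```text
time: 1.2
tool_pos: [0.467, -0.2527, 0.1396]
tcp_rot: [-3.129, 0.28, 0.002]
wrist_force: [-0.2, -0.2, -0.2]
width: 0.499
grip_force: 0.0
```

```bash
python3 - <<'E'
from h import *
delta([0.470,-0.2557,0.008],np.deg2rad(90-10.9))
E
```

```text
shift [0.0073 0.0049 0.2631]
yaw cur -1.7493819862038589 az 0.022259847810189193 q6 1.2071361027098213
```

step_arm(series=[{"x": 0.007, "y": 0.005, "z": 0.09, "ax": 0.0, "ay": 0.0, "az": 0.022, "grip": 0.0}, {"x": 0.007, "y": 0.005, "z": 0.17, "ax": 0.0, "ay": 0.0, "az": 0.022, "grip": 0.0}, {"x": 0.007, "y": 0.005, "z": 0.23, "ax": 0.0, "ay": 0.0, "az": 0.022, "grip": 0.0}, {"x": 0.007, "y": 0.005, "z": 0.255, "ax": 0.0, "ay": 0.0, "az": 0.022, "grip": 0.0}, {"x": 0.007, "y": 0.005, "z": 0.263, "ax": 0.0, "ay": 0.0, "az": 0.022, "grip": 0.0}, {"x": 0.007, "y": 0.005, "z": 0.263, "ax": 0.0, "ay": 0.0, "az": 0.022, "grip": 0.0}, {"x": 0.007, "y": 0.005, "z": 0.263, "ax": 0.0, "ay": 0.0, "az": 0.022, "grip": 1.0}, {"x": 0.007, "y": 0.005, "z": 0.263, "ax": 0.0, "ay": 0.0, "az": 0.022, "grip": 1.0}, {"x": 0.007, "y": 0.005, "z": 0.263, "ax": 0.0, "ay": 0.0, "az": 0.022, "grip": 1.0}, {"x": 0.007, "y": 0.005, "z": 0.263, "ax": 0.0, "ay": 0.0, "az": 0.022, "grip": 1.0}, {"x": 0.007, "y": 0.005, "z": 0.263, "ax": 0.0, "ay": 0.0, "az": 0.022, "grip": 1.0}], force=60)

```text
time: 2.3
tool_pos: [0.4718, -0.2578, 0.011]
tcp_rot: [3.125, -0.302, 0.005]
wrist_force: [-1.2, 0.5, 6.2]
width: 0.252
grip_force: 59.8
```

```bash
python3 - <<'E'
from h import *
s=bot.read_state(); print(s["tool_pos"],s["width"],s["grip_force"])
# groove fit, top-camera frame
g=np.array([[.5948,-.0234],[.5996,.0356],[.6062,.0929],[.6103,.1505]])
d=np.deg2rad(-4.5); yx=np.array([-np.sin(d),np.cos(d)]); ce=g.mean(0)
for k in range(4): print(k,(ce+yx*.058*(k-1.5)).round(4))
delta([s["tool_pos"][0],s["tool_pos"][1],.16])
E
```

```text
[ 0.47175879 -0.25779386  0.01097886] 0.2521698137702223 59.78747350187405
0 [ 0.5959 -0.0228]
1 [0.6004 0.035 ]
2 [0.605  0.0928]
3 [0.6096 0.1506]
shift [ 0.0011  0.0005 -0.298 ]
```

step_arm(series=[{"x": 0.0, "y": 0.0, "z": -0.04, "ax": 0.0, "ay": 0.0, "az": 0.0, "grip": 1.0}, {"x": 0.0, "y": 0.0, "z": -0.12, "ax": 0.0, "ay": 0.0, "az": 0.0, "grip": 1.0}, {"x": 0.0, "y": 0.0, "z": -0.2, "ax": 0.0, "ay": 0.0, "az": 0.0, "grip": 1.0}, {"x": 0.0, "y": 0.0, "z": -0.28, "ax": 0.0, "ay": 0.0, "az": 0.0, "grip": 1.0}, {"x": 0.0, "y": 0.0, "z": -0.3, "ax": 0.0, "ay": 0.0, "az": 0.0, "grip": 1.0}, {"x": 0.0, "y": 0.0, "z": -0.3, "ax": 0.0, "ay": 0.0, "az": 0.0, "grip": 1.0}])

```text
time: 2.9
tool_pos: [0.4715, -0.2575, 0.1609]
tcp_rot: [3.125, -0.302, 0.007]
wrist_force: [-0.1, 0.5, -4.4]
width: 0.258
grip_force: 59.9
```

```bash
python3 - <<'E'
from h import *
s=bot.read_state(); print(s["tool_pos"],s["width"],s["grip_force"],s["wrist_force"])
delta([.600,-.0248,.10],np.deg2rad(85.5)); delta([.600,-.0248,.0715],np.deg2rad(85.5))
E
```

```text
[ 0.47148238 -0.25751719  0.1609426 ] 0.2584739238982454 59.946439988852944 [-0.05329855  0.48873268 -4.43937814]
shift [ 0.1626 -0.5063  0.1217]
yaw cur -1.763501920623386 az -0.2180405738311571 q6 1.2172803352413968
shift [ 0.1623 -0.5064  0.1787]
yaw cur -1.763501920623386 az -0.2180405738311571 q6 1.2172803352413968
```

step_arm(series=[{"x": 0.04, "y": -0.12, "z": 0.0, "ax": 0.0, "ay": 0.0, "az": -0.1, "grip": 1.0}, {"x": 0.163, "y": -0.506, "z": 0.0, "ax": 0.0, "ay": 0.0, "az": -0.218, "grip": 1.0}, {"x": 0.163, "y": -0.506, "z": 0.0, "ax": 0.0, "ay": 0.0, "az": -0.218, "grip": 1.0}, {"x": 0.163, "y": -0.506, "z": 0.0, "ax": 0.0, "ay": 0.0, "az": -0.218, "grip": 1.0}, {"x": 0.163, "y": -0.506, "z": 0.0, "ax": 0.0, "ay": 0.0, "az": -0.218, "grip": 1.0}, {"x": 0.163, "y": -0.506, "z": 0.0, "ax": 0.0, "ay": 0.0, "az": -0.218, "grip": 1.0}, {"x": 0.163, "y": -0.506, "z": 0.08, "ax": 0.0, "ay": 0.0, "az": -0.218, "grip": 1.0}, {"x": 0.163, "y": -0.506, "z": 0.12, "ax": 0.0, "ay": 0.0, "az": -0.218, "grip": 1.0}, {"x": 0.163, "y": -0.506, "z": 0.12, "ax": 0.0, "ay": 0.0, "az": -0.218, "grip": 1.0}])

```text
time: 3.8
tool_pos: [0.5926, -0.0236, 0.0914]
tcp_rot: [-3.139, 0.123, 0.021]
wrist_force: [-0.4, -0.3, -3.8]
width: 0.257
grip_force: 60.2
```

```bash
python3 - <<'E'
from h import *
s=bot.read_state(); print(s["tool_pos"],s["width"],s["grip_force"],s["wrist_force"])
delta([.600,-.0248,.0715],np.deg2rad(85.5))
c=cam("scene"); save(c,"a1.png",(215,120,335,235),6)
E
```

```text
[ 0.59260227 -0.02357437  0.09144898] 0.2569882747499977 60.2324056076759 [-0.39560283 -0.28629948 -3.83579015]
shift [0.0155 0.0013 0.0397]
yaw cur -1.6489125827269457 az 0.0008089407909937876 q6 1.5675409656659733
```

View pics/a1.png

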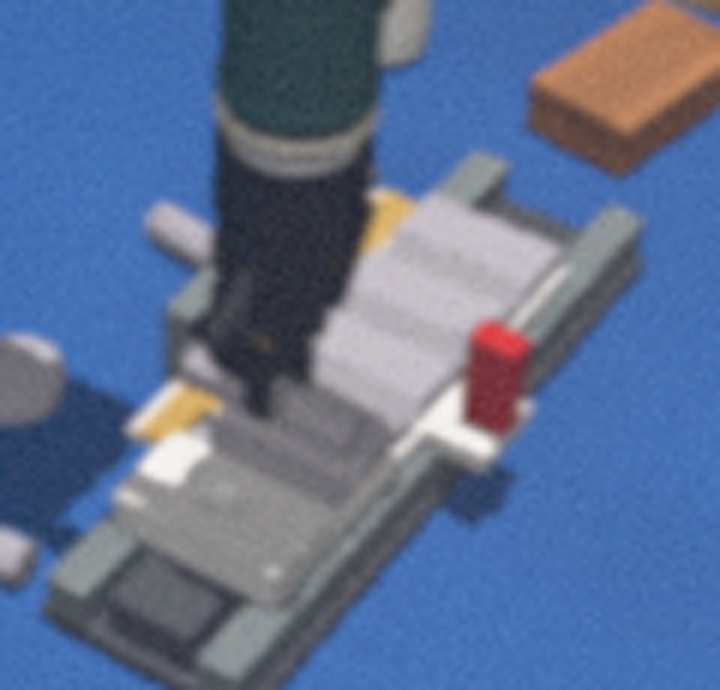

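The bar is held over groove 0 and aligned with it. I'll add a tilt correction to the helper and continue.

```bash
cat >> h.py <<'E'
def go(pos,yawdeg):
    """full tool-frame shift & turn to a vertical tool whose y axis lies at yawdeg (mod 180), from measured pose"""
    s=bot.read_state(); R=Rn.from_rotvec(s["tcp_rot"]); y=R.apply([0,1,0]); cur=np.arctan2(y[1],y[0])
    a=np.deg2rad(yawdeg); a=cur+(a-cur+np.pi/2)%np.pi-np.pi/2
    Y=np.array([np.cos(a),np.sin(a),0]); Z=np.array([0,0,-1.]); T=Rn.from_matrix(np.c_[np.cross(Y,Z),Y,Z])
    print("xyz",(R.inv().apply(np.array(pos)-s["tool_pos"])/.5).round(4),"axyz",(np.rad2deg((R.inv()*T).as_rotvec())/30).round(3),
      "| at",s["tool_pos"].round(4),"w",round(s["width"],3),"gf",round(s["grip_force"],1),"F",s["wrist_force"].round(1),"q6",s["q"][5].round(2),"t",s["time"])
E
python3 - <<'E'
from h import *
go([.600,-.0248,.0715],85.5)
E
```

```text
xyz [0.0112 0.0008 0.0451] axyz [ 0.     0.018 -0.   ] | at [ 0.5947 -0.024   0.0941] w 0.256 gf 60.3 F [-0.7  0.6 -4.5] q6 1.57 t 3.85
```

step_arm(series=[{"x": 0.0, "y": 0.0, "z": 0.0, "ax": 0.0, "ay": 0.0, "az": 0.0, "grip": 1.0}, {"x": 0.0, "y": 0.0, "z": 0.02, "ax": 0.0, "ay": 0.0, "az": 0.0, "grip": 1.0}, {"x": 0.0, "y": 0.0, "z": 0.04, "ax": 0.0, "ay": 0.0, "az": 0.0, "grip": 1.0}, {"x": 0.0, "y": 0.0, "z": 0.052, "ax": 0.0, "ay": 0.0, "az": 0.0, "grip": 1.0}, {"x": 0.0, "y": 0.0, "z": 0.052, "ax": 0.0, "ay": 0.0, "az": 0.0, "grip": 1.0}, {"x": 0.0, "y": 0.0, "z": 0.052, "ax": 0.0, "ay": 0.0, "az": 0.0, "grip": 1.0}])

```text
time: 4.45
tool_pos: [0.5984, -0.0241, 0.0725]
tcp_rot: [-3.139, 0.124, 0.001]
wrist_force: [-0.0, -0.3, -2.7]
width: 0.253
grip_force: 60.3
```

```bash
python3 - <<'E'
from h import *
go([.600,-.0248,.0715],85.5)
E
```

```text
xyz [0.0032 0.0011 0.002 ] axyz [-0.     0.001 -0.001] | at [ 0.5984 -0.0241  0.0725] w 0.253 gf 60.3 F [-0.  -0.3 -2.7] q6 1.57 t 4.45
```

step_arm(series=[{"x": 0.003, "y": 0.001, "z": 0.004, "ax": 0.0, "ay": 0.0, "az": 0.0, "grip": 1.0}, {"x": 0.003, "y": 0.001, "z": 0.004, "ax": 0.0, "ay": 0.0, "az": 0.0, "grip": 1.0}, {"x": 0.003, "y": 0.001, "z": 0.004, "ax": 0.0, "ay": 0.0, "az": 0.0, "grip": 0.15}, {"x": 0.003, "y": 0.001, "z": 0.004, "ax": 0.0, "ay": 0.0, "az": 0.0, "grip": 0.15}, {"x": 0.003, "y": 0.001, "z": 0.004, "ax": 0.0, "ay": 0.0, "az": 0.0, "grip": 0.15}, {"x": 0.003, "y": 0.001, "z": -0.06, "ax": 0.0, "ay": 0.0, "az": 0.0, "grip": 0.15}, {"x": 0.003, "y": 0.001, "z": -0.14, "ax": 0.0, "ay": 0.0, "az": 0.0, "grip": 0.15}, {"x": 0.003, "y": 0.001, "z": -0.18, "ax": 0.0, "ay": 0.0, "az": 0.0, "grip": 0.15}, {"x": 0.003, "y": 0.001, "z": -0.18, "ax": 0.0, "ay": 0.0, "az": 0.0, "grip": 0.15}])

```text
time: 5.35
tool_pos: [0.6035, -0.025, 0.1679]
tcp_rot: [3.139, -0.124, 0.015]
wrist_force: [-0.5, -0.9, -0.1]
width: 0.427
grip_force: 0.0
```

```bash
python3 - <<'E'
from h import *
# bar C rough, 60 mm up from top view rect (+bias)
go([.455,-.132,.16],87)
E
```

```text
xyz [-0.2794  0.2368  0.0133] axyz [ 0.    -0.018 -0.05 ] | at [ 0.6035 -0.025   0.1679] w 0.427 gf 0.0 F [-0.5 -0.9 -0.1] q6 1.57 t 5.35
```

```bash
cat >> h.py <<'E'
def bars(c,z=.018,vmin=205,vmax=280):
    hsv=cv2.cvtColor(c["img"],cv2.COLOR_RGB2HSV)
    m=((hsv[...,1]<110)&(hsv[...,2]>110)).astype(np.uint8)
    n,l,st,ce=cv2.connectedComponentsWithStats(m)
    for i in range(1,n):
        if 60<st[i,4]<600 and vmin<ce[i][1]<vmax:
            p=np.argwhere(l==i)[:,::-1]; w=np.array([pix2w(c,u,v,z)[:2] for u,v in p]); r=cv2.minAreaRect((w*1000).astype(np.float32))
            e,V=np.linalg.eigh(np.cov(w.T)); a=(np.rad2deg(np.arctan2(V[1,1],V[0,1]))+90)%180-90
            print(ce[i].round(),"mean",w.mean(0).round(4),"rect",np.round(r[0],1),np.round(r[1],1),"ang",a.round(1))
E
python3 - <<'E'
from h import *
c=cam("top"); bars(c); go([.4545,-.132,.12],93)
cv2.imwrite("pics/t1.png",c["img"][:,:,::-1])
E
```

```text
[165. 230.] mean [0.4613 0.245 ] rect [462.1 245.2] [106.2  28.5] ang 11.6
[281. 231.] mean [ 0.4497 -0.1299] rect [ 450.6 -129.9] [104.   27.6] ang 3.1
[112. 238.] mean [0.438  0.4241] rect [438.2 425.1] [87.2 64.1] ang 80.6
xyz [-0.2775  0.2368  0.0892] axyz [ 0.001 -0.01  -0.25 ] | at [ 0.6019 -0.0248  0.1653] w 0.423 gf 0.0 F [-1.8 -0.1 -1.2] q6 1.57 t 5.4
```

step_arm(series=[{"x": -0.07, "y": 0.06, "z": 0.0, "ax": 0.0, "ay": 0.0, "az": -0.1, "grip": 0.0}, {"x": -0.277, "y": 0.237, "z": 0.02, "ax": 0.0, "ay": 0.0, "az": -0.25, "grip": 0.0}, {"x": -0.277, "y": 0.237, "z": 0.06, "ax": 0.0, "ay": 0.0, "az": -0.25, "grip": 0.0}, {"x": -0.277, "y": 0.237, "z": 0.1, "ax": 0.0, "ay": 0.0, "az": -0.25, "grip": 0.0}, {"x": -0.277, "y": 0.237, "z": 0.16, "ax": 0.0, "ay": 0.0, "az": -0.25, "grip": 0.0}, {"x": -0.277, "y": 0.237, "z": 0.2, "ax": 0.0, "ay": 0.0, "az": -0.25, "grip": 0.0}, {"x": -0.277, "y": 0.237, "z": 0.2, "ax": 0.0, "ay": 0.0, "az": -0.25, "grip": 0.0}, {"x": -0.277, "y": 0.237, "z": 0.2, "ax": 0.0, "ay": 0.0, "az": -0.25, "grip": 0.0}])

```text
time: 6.2
tool_pos: [0.4516, -0.1316, 0.0617]
tcp_rot: [-3.14, -0.082, 0.004]
wrist_force: [0.4, -0.3, 0.3]
width: 0.497
grip_force: 0.0
```

```bash
python3 - <<'E'
from h import *
go([.454,-.132,.010],93)
E
```

```text
xyz [0.0049 0.0012 0.1034] axyz [-0.002  0.005 -0.   ] | at [ 0.4516 -0.1316  0.0617] w 0.497 gf 0.0 F [ 0.4 -0.3  0.3] q6 1.18 t 6.2
```

step_arm(series=[{"x": 0.004, "y": 0.001, "z": 0.06, "ax": 0.0, "ay": 0.0, "az": 0.0, "grip": 0.0}, {"x": 0.004, "y": 0.001, "z": 0.102, "ax": 0.0, "ay": 0.0, "az": 0.0, "grip": 0.0}, {"x": 0.004, "y": 0.001, "z": 0.102, "ax": 0.0, "ay": 0.0, "az": 0.0, "grip": 0.0}, {"x": 0.004, "y": 0.001, "z": 0.102, "ax": 0.0, "ay": 0.0, "az": 0.0, "grip": 1.0}, {"x": 0.004, "y": 0.001, "z": 0.102, "ax": 0.0, "ay": 0.0, "az": 0.0, "grip": 1.0}, {"x": 0.004, "y": 0.001, "z": 0.102, "ax": 0.0, "ay": 0.0, "az": 0.0, "grip": 1.0}, {"x": 0.004, "y": 0.001, "z": 0.102, "ax": 0.0, "ay": 0.0, "az": 0.0, "grip": 1.0}, {"x": 0.004, "y": 0.001, "z": 0.102, "ax": 0.0, "ay": 0.0, "az": 0.0, "grip": 1.0}])

```text
time: 7.0
tool_pos: [0.456, -0.1325, 0.0133]
tcp_rot: [3.14, 0.082, 0.004]
wrist_force: [-1.7, 2.2, 7.2]
width: 0.252
grip_force: 59.8
```

```bash
python3 - <<'E'
from h import *
go([.454,-.132,.16],93)
E
```

```text
xyz [-0.0033 -0.001  -0.2934] axyz [ 0.001 -0.005 -0.001] | at [ 0.456  -0.1325  0.0133] w 0.252 gf 59.8 F [-1.7  2.2  7.2] q6 1.18 t 7.0
```

step_arm(series=[{"x": 0.0, "y": 0.0, "z": -0.06, "ax": 0.0, "ay": 0.0, "az": 0.0, "grip": 1.0}, {"x": 0.0, "y": 0.0, "z": -0.16, "ax": 0.0, "ay": 0.0, "az": 0.0, "grip": 1.0}, {"x": 0.0, "y": 0.0, "z": -0.26, "ax": 0.0, "ay": 0.0, "az": 0.0, "grip": 1.0}, {"x": 0.0, "y": 0.0, "z": -0.31, "ax": 0.0, "ay": 0.0, "az": 0.1, "grip": 1.0}, {"x": 0.0, "y": 0.0, "z": -0.31, "ax": 0.0, "ay": 0.0, "az": 0.25, "grip": 1.0}, {"x": 0.0, "y": 0.0, "z": -0.31, "ax": 0.0, "ay": 0.0, "az": 0.25, "grip": 1.0}])

```text
time: 7.6
tool_pos: [0.4553, -0.1327, 0.1681]
tcp_rot: [3.138, -0.124, 0.004]
wrist_force: [-1.4, -0.3, -4.2]
width: 0.25
grip_force: 60.0
```

```bash
python3 - <<'E'
from h import *
go([.6064,.0325,.10],85.5)
E
```

```text
xyz [ 0.2748 -0.3533  0.1366] axyz [ 0.002 -0.006 -0.001] | at [ 0.4553 -0.1327  0.1681] w 0.25 gf 60.0 F [-1.4 -0.3 -4.2] q6 1.31 t 7.6
```

step_arm(series=[{"x": 0.06, "y": -0.08, "z": 0.0, "ax": 0.0, "ay": 0.0, "az": 0.0, "grip": 1.0}, {"x": 0.274, "y": -0.353, "z": 0.0, "ax": 0.0, "ay": 0.0, "az": 0.0, "grip": 1.0}, {"x": 0.274, "y": -0.353, "z": 0.0, "ax": 0.0, "ay": 0.0, "az": 0.0, "grip": 1.0}, {"x": 0.274, "y": -0.353, "z": 0.0, "ax": 0.0, "ay": 0.0, "az": 0.0, "grip": 1.0}, {"x": 0.274, "y": -0.353, "z": 0.0, "ax": 0.0, "ay": 0.0, "az": 0.0, "grip": 1.0}, {"x": 0.274, "y": -0.353, "z": 0.04, "ax": 0.0, "ay": 0.0, "az": 0.0, "grip": 1.0}, {"x": 0.274, "y": -0.353, "z": 0.1, "ax": 0.0, "ay": 0.0, "az": 0.0, "grip": 1.0}, {"x": 0.274, "y": -0.353, "z": 0.13, "ax": 0.0, "ay": 0.0, "az": 0.0, "grip": 1.0}, {"x": 0.274, "y": -0.353, "z": 0.13, "ax": 0.0, "ay": 0.0, "az": 0.0, "grip": 1.0}, {"x": 0.274, "y": -0.353, "z": 0.13, "ax": 0.0, "ay": 0.0, "az": 0.0, "grip": 1.0}])

```text
time: 8.6
tool_pos: [0.6053, 0.0326, 0.0996]
tcp_rot: [3.139, -0.121, -0.0]
wrist_force: [4.5, 0.0, -6.2]
width: 0.248
grip_force: 59.8
```

```bash
python3 - <<'E'
from h import *
go([.6064,.0325,.0735],85.5)
E
```

```text
xyz [0.0022 0.     0.0523] axyz [0.001 0.    0.003] | at [0.6053 0.0326 0.0996] w 0.248 gf 59.8 F [ 4.5  0.  -6.2] q6 1.66 t 8.6
```

step_arm(series=[{"x": 0.002, "y": 0.0, "z": 0.0, "ax": 0.0, "ay": 0.0, "az": 0.0, "grip": 1.0}, {"x": 0.002, "y": 0.0, "z": 0.0, "ax": 0.0, "ay": 0.0, "az": 0.0, "grip": 1.0}])

```text
time: 8.8
tool_pos: [0.6056, 0.0326, 0.101]
tcp_rot: [3.139, -0.123, -0.002]
wrist_force: [2.6, -0.6, -4.7]
width: 0.252
grip_force: 60.0
```

```bash
python3 - <<'E'
from h import *
go([.6064,.0325,.0735],85.5)
c=cam("scene"); save(c,"a2.png",(220,125,320,225),6)
E
```

```text
xyz [ 0.0017 -0.      0.0549] axyz [0.001 0.003 0.001] | at [0.6056 0.0326 0.101 ] w 0.252 gf 60.0 F [ 2.6 -0.6 -4.7] q6 1.66 t 8.8
```

View pics/a2.png

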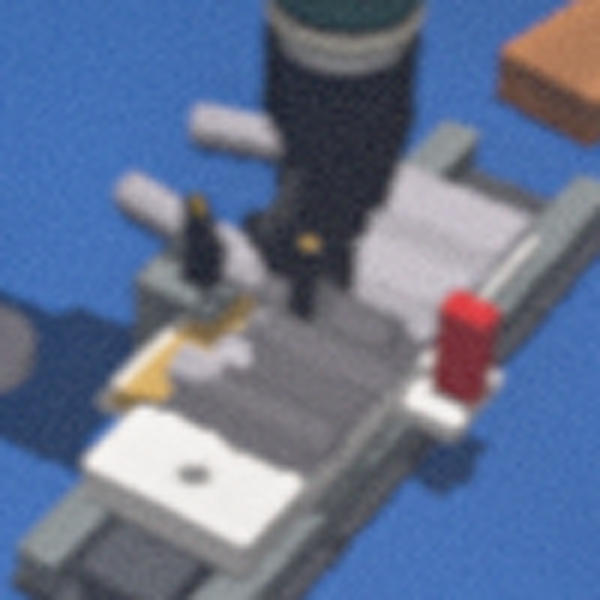

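Bar D sits in groove 0, and the next bar is held over groove 1, clear of the knob as far as I can see. I'll lower it with a small bias away from the bracket.

step_arm(series=[{"x": 0.004, "y": 0.0, "z": 0.02, "ax": 0.0, "ay": 0.0, "az": 0.0, "grip": 1.0}, {"x": 0.004, "y": 0.0, "z": 0.04, "ax": 0.0, "ay": 0.0, "az": 0.0, "grip": 1.0}, {"x": 0.004, "y": 0.0, "z": 0.052, "ax": 0.0, "ay": 0.0, "az": 0.0, "grip": 1.0}, {"x": 0.004, "y": 0.0, "z": 0.058, "ax": 0.0, "ay": 0.0, "az": 0.0, "grip": 1.0}, {"x": 0.004, "y": 0.0, "z": 0.058, "ax": 0.0, "ay": 0.0, "az": 0.0, "grip": 1.0}])

```text
time: 9.35
tool_pos: [0.6075, 0.0336, 0.0725]
tcp_rot: [-3.138, 0.124, 0.003]
wrist_force: [-1.9, 3.3, 0.0]
width: 0.251
grip_force: 60.5
```

step_arm(series=[{"x": 0.0, "y": 0.0, "z": 0.0, "ax": 0.0, "ay": 0.0, "az": 0.0, "grip": 0.15}, {"x": 0.0, "y": 0.0, "z": 0.0, "ax": 0.0, "ay": 0.0, "az": 0.0, "grip": 0.15}, {"x": 0.0, "y": 0.0, "z": 0.0, "ax": 0.0, "ay": 0.0, "az": 0.0, "grip": 0.15}, {"x": 0.0, "y": 0.0, "z": -0.06, "ax": 0.0, "ay": 0.0, "az": 0.0, "grip": 0.15}, {"x": 0.0, "y": 0.0, "z": -0.14, "ax": 0.0, "ay": 0.0, "az": 0.0, "grip": 0.15}, {"x": 0.0, "y": 0.0, "z": -0.2, "ax": 0.0, "ay": 0.0, "az": 0.0, "grip": 0.15}, {"x": 0.0, "y": -0.14, "z": -0.22, "ax": 0.0, "ay": 0.0, "az": 0.0, "grip": 0.15}, {"x": 0.0, "y": -0.14, "z": -0.22, "ax": 0.0, "ay": 0.0, "az": 0.0, "grip": 0.15}, {"x": 0.0, "y": -0.14, "z": -0.22, "ax": 0.0, "ay": 0.0, "az": 0.0, "grip": 0.15}])

```text
time: 10.25
tool_pos: [0.6147, 0.1047, 0.1844]
tcp_rot: [-3.138, 0.12, -0.005]
wrist_force: [0.8, -0.3, 0.0]
width: 0.428
grip_force: 0.0
```

```bash
python3 - <<'E'
from h import *
c=cam("top"); bars(c); cv2.imwrite("pics/t2.png",c["img"][:,:,::-1])
go([.4624,.141,.16],90-12.6)
E
```

```text
[112. 238.] mean [0.4381 0.4236] rect [438.2 424.8] [87.8 64.1] ang 82.9
[244. 244.] mean [ 0.4109 -0.0091] rect [411.2  -9. ] [63.6 61.2] ang 35.3
xyz [-0.3084 -0.0521  0.0464] axyz [ 0.    -0.003  0.274] | at [0.6141 0.1032 0.1834] w 0.424 gf 0.0 F [-1.1  1.1  0.3] q6 1.77 t 10.3
```

step_arm(series=[{"x": -0.07, "y": -0.012, "z": 0.01, "ax": 0.0, "ay": 0.0, "az": 0.1, "grip": 0.0}, {"x": -0.308, "y": -0.052, "z": 0.04, "ax": 0.0, "ay": 0.0, "az": 0.274, "grip": 0.0}, {"x": -0.308, "y": -0.052, "z": 0.04, "ax": 0.0, "ay": 0.0, "az": 0.274, "grip": 0.0}, {"x": -0.308, "y": -0.052, "z": 0.04, "ax": 0.0, "ay": 0.0, "az": 0.274, "grip": 0.0}, {"x": -0.308, "y": -0.052, "z": 0.12, "ax": 0.0, "ay": 0.0, "az": 0.274, "grip": 0.0}, {"x": -0.308, "y": -0.052, "z": 0.2, "ax": 0.0, "ay": 0.0, "az": 0.274, "grip": 0.0}, {"x": -0.308, "y": -0.052, "z": 0.24, "ax": 0.0, "ay": 0.0, "az": 0.274, "grip": 0.0}, {"x": -0.308, "y": -0.052, "z": 0.24, "ax": 0.0, "ay": 0.0, "az": 0.274, "grip": 0.0}, {"x": -0.308, "y": -0.052, "z": 0.24, "ax": 0.0, "ay": 0.0, "az": 0.274, "grip": 0.0}])

```text
time: 11.2
tool_pos: [0.462, 0.1396, 0.0626]
tcp_rot: [3.121, -0.349, -0.001]
wrist_force: [0.2, 0.7, 1.0]
width: 0.498
grip_force: 0.0
```

```bash
python3 - <<'E'
from h import *
go([.4634,.141,.010],90-12.6)
c=cam("scene"); save(c,"a3.png",(210,110,310,210),6)
E
```

```text
xyz [ 0.0021 -0.0034  0.1052] axyz [ 0.002  0.002 -0.006] | at [0.462  0.1396 0.0626] w 0.498 gf 0.0 F [0.2 0.7 1. ] q6 2.04 t 11.2
```

View pics/a3.png

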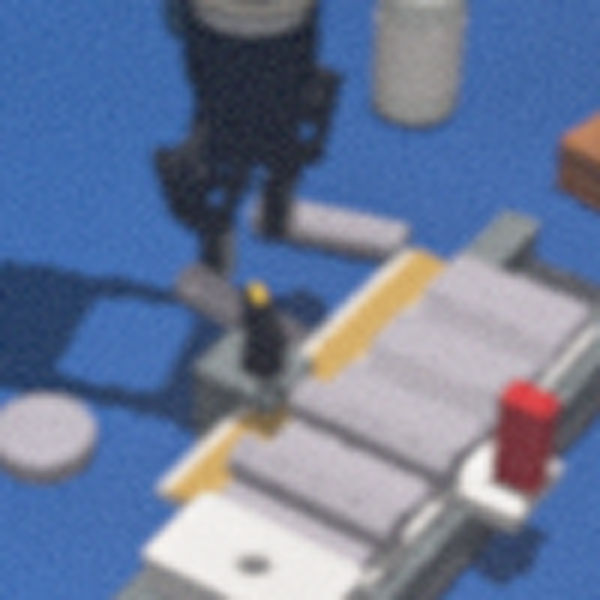

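Both placed bars lie in grooves 0 and 1, and the gripper straddles bar B at (215,300). Grasping it now.

step_arm(series=[{"x": 0.002, "y": -0.003, "z": 0.06, "ax": 0.0, "ay": 0.0, "az": 0.0, "grip": 0.0}, {"x": 0.002, "y": -0.003, "z": 0.104, "ax": 0.0, "ay": 0.0, "az": 0.0, "grip": 0.0}, {"x": 0.002, "y": -0.003, "z": 0.104, "ax": 0.0, "ay": 0.0, "az": 0.0, "grip": 0.0}, {"x": 0.002, "y": -0.003, "z": 0.104, "ax": 0.0, "ay": 0.0, "az": 0.0, "grip": 1.0}, {"x": 0.002, "y": -0.003, "z": 0.104, "ax": 0.0, "ay": 0.0, "az": 0.0, "grip": 1.0}, {"x": 0.002, "y": -0.003, "z": 0.104, "ax": 0.0, "ay": 0.0, "az": 0.0, "grip": 1.0}, {"x": 0.002, "y": -0.003, "z": 0.104, "ax": 0.0, "ay": 0.0, "az": 0.0, "grip": 1.0}, {"x": 0.002, "y": -0.003, "z": 0.104, "ax": 0.0, "ay": 0.0, "az": 0.0, "grip": 1.0}])

```text
time: 12.05
tool_pos: [0.4653, 0.1421, 0.0128]
tcp_rot: [-3.121, 0.348, -0.005]
wrist_force: [-0.8, -0.2, 6.2]
width: 0.25
grip_force: 59.7
```

step_arm(series=[{"x": 0.0, "y": 0.0, "z": -0.06, "ax": 0.0, "ay": 0.0, "az": 0.0, "grip": 1.0}, {"x": 0.0, "y": 0.0, "z": -0.16, "ax": 0.0, "ay": 0.0, "az": 0.0, "grip": 1.0}, {"x": 0.0, "y": 0.0, "z": -0.26, "ax": 0.0, "ay": 0.0, "az": 0.0, "grip": 1.0}, {"x": 0.0, "y": 0.0, "z": -0.3, "ax": 0.0, "ay": 0.0, "az": -0.1, "grip": 1.0}, {"x": 0.0, "y": 0.0, "z": -0.3, "ax": 0.0, "ay": 0.0, "az": -0.27, "grip": 1.0}, {"x": 0.0, "y": 0.0, "z": -0.3, "ax": 0.0, "ay": 0.0, "az": -0.27, "grip": 1.0}, {"x": 0.0, "y": 0.0, "z": -0.3, "ax": 0.0, "ay": 0.0, "az": -0.27, "grip": 1.0}])

```text
time: 12.75
tool_pos: [0.4626, 0.1414, 0.16]
tcp_rot: [3.138, -0.13, -0.002]
wrist_force: [0.1, 1.1, -3.7]
width: 0.249
grip_force: 60.4
```

```bash
python3 - <<'E'
from h import *
go([.6110,.0916,.10],85.5)
E
```

```text
xyz [0.3042 0.0747 0.1196] axyz [ 0.001  0.003 -0.008] | at [0.4626 0.1414 0.16  ] w 0.249 gf 60.4 F [ 0.1  1.1 -3.7] q6 1.9 t 12.75
```

step_arm(series=[{"x": 0.08, "y": 0.02, "z": 0.0, "ax": 0.0, "ay": 0.0, "az": 0.0, "grip": 1.0}, {"x": 0.307, "y": 0.073, "z": 0.0, "ax": 0.0, "ay": 0.0, "az": 0.0, "grip": 1.0}, {"x": 0.307, "y": 0.073, "z": 0.0, "ax": 0.0, "ay": 0.0, "az": 0.0, "grip": 1.0}, {"x": 0.307, "y": 0.073, "z": 0.0, "ax": 0.0, "ay": 0.0, "az": 0.0, "grip": 1.0}, {"x": 0.307, "y": 0.073, "z": 0.05, "ax": 0.0, "ay": 0.0, "az": 0.0, "grip": 1.0}, {"x": 0.307, "y": 0.073, "z": 0.12, "ax": 0.0, "ay": 0.0, "az": 0.0, "grip": 1.0}, {"x": 0.307, "y": 0.073, "z": 0.12, "ax": 0.0, "ay": 0.0, "az": 0.0, "grip": 1.0}, {"x": 0.307, "y": 0.073, "z": 0.12, "ax": 0.0, "ay": 0.0, "az": 0.0, "grip": 1.0}, {"x": 0.307, "y": 0.073, "z": 0.12, "ax": 0.0, "ay": 0.0, "az": 0.0, "grip": 1.0}])

```text
time: 13.65
tool_pos: [0.6144, 0.0931, 0.1019]
tcp_rot: [-3.139, 0.128, -0.003]
wrist_force: [0.2, 0.1, -2.8]
width: 0.254
grip_force: 60.4
```

```bash
python3 - <<'E'
from h import *
go([.6125,.0922,.0725],85.5)
E
```

```text
xyz [-0.0037  0.0021  0.0588] axyz [-0.001 -0.003 -0.005] | at [0.6144 0.0931 0.1019] w 0.254 gf 60.4 F [ 0.2  0.1 -2.8] q6 1.76 t 13.65
```

step_arm(series=[{"x": -0.003, "y": 0.001, "z": 0.02, "ax": 0.0, "ay": 0.0, "az": 0.0, "grip": 1.0}, {"x": -0.003, "y": 0.001, "z": 0.04, "ax": 0.0, "ay": 0.0, "az": 0.0, "grip": 1.0}, {"x": -0.003, "y": 0.001, "z": 0.054, "ax": 0.0, "ay": 0.0, "az": 0.0, "grip": 1.0}, {"x": -0.003, "y": 0.001, "z": 0.06, "ax": 0.0, "ay": 0.0, "az": 0.0, "grip": 1.0}, {"x": -0.003, "y": 0.001, "z": 0.06, "ax": 0.0, "ay": 0.0, "az": 0.0, "grip": 1.0}])

```text
time: 14.15
tool_pos: [0.6115, 0.0928, 0.0708]
tcp_rot: [-3.139, 0.127, 0.002]
wrist_force: [-3.7, 0.4, -0.6]
width: 0.25
grip_force: 60.8
```

step_arm(series=[{"x": 0.0, "y": 0.0, "z": 0.0, "ax": 0.0, "ay": 0.0, "az": 0.0, "grip": 0.15}, {"x": 0.0, "y": 0.0, "z": 0.0, "ax": 0.0, "ay": 0.0, "az": 0.0, "grip": 0.15}, {"x": 0.0, "y": 0.0, "z": 0.0, "ax": 0.0, "ay": 0.0, "az": 0.0, "grip": 0.15}, {"x": 0.0, "y": 0.0, "z": -0.06, "ax": 0.0, "ay": 0.0, "az": 0.0, "grip": 0.15}, {"x": 0.0, "y": 0.0, "z": -0.14, "ax": 0.0, "ay": 0.0, "az": 0.0, "grip": 0.15}, {"x": 0.0, "y": 0.0, "z": -0.18, "ax": 0.0, "ay": 0.0, "az": -0.1, "grip": 0.15}, {"x": 0.0, "y": 0.0, "z": -0.18, "ax": 0.0, "ay": 0.0, "az": -0.3, "grip": 0.15}, {"x": 0.0, "y": 0.0, "z": -0.18, "ax": 0.0, "ay": 0.0, "az": -0.537, "grip": 0.15}, {"x": 0.0, "y": 0.0, "z": -0.18, "ax": 0.0, "ay": 0.0, "az": -0.537, "grip": 0.15}])

```text
time: 15.05
tool_pos: [0.6125, 0.0925, 0.1615]
tcp_rot: [3.126, 0.315, 0.002]
wrist_force: [-0.3, 0.4, -1.2]
width: 0.428
grip_force: 0.0
```

```bash
python3 - <<'E'
from h import *
c=cam("top"); bars(c); cv2.imwrite("pics/t3.png",c["img"][:,:,::-1])
go([.4676,.243,.06],101.6)
E
```

```text
[112. 238.] mean [0.438  0.4236] rect [438.2 425.1] [87.2 64.1] ang 82.1
[244. 244.] mean [ 0.4108 -0.009 ] rect [410.4  -8.2] [61.1 60.9] ang 66.6
xyz [-0.2247 -0.3521  0.2019] axyz [ 0.    -0.002 -0.009] | at [0.6123 0.0925 0.1611] w 0.427 gf 0.0 F [-0.3  1.2  0. ] q6 1.48 t 15.1
```

step_arm(series=[{"x": -0.06, "y": -0.09, "z": 0.0, "ax": 0.0, "ay": 0.0, "az": 0.0, "grip": 0.0}, {"x": -0.225, "y": -0.352, "z": 0.0, "ax": 0.0, "ay": 0.0, "az": 0.0, "grip": 0.0}, {"x": -0.225, "y": -0.352, "z": 0.0, "ax": 0.0, "ay": 0.0, "az": 0.0, "grip": 0.0}, {"x": -0.225, "y": -0.352, "z": 0.0, "ax": 0.0, "ay": 0.0, "az": 0.0, "grip": 0.0}, {"x": -0.225, "y": -0.352, "z": 0.0, "ax": 0.0, "ay": 0.0, "az": 0.0, "grip": 0.0}, {"x": -0.225, "y": -0.352, "z": 0.08, "ax": 0.0, "ay": 0.0, "az": 0.0, "grip": 0.0}, {"x": -0.225, "y": -0.352, "z": 0.16, "ax": 0.0, "ay": 0.0, "az": 0.0, "grip": 0.0}, {"x": -0.225, "y": -0.352, "z": 0.2, "ax": 0.0, "ay": 0.0, "az": 0.0, "grip": 0.0}, {"x": -0.225, "y": -0.352, "z": 0.2, "ax": 0.0, "ay": 0.0, "az": 0.0, "grip": 0.0}, {"x": -0.225, "y": -0.352, "z": 0.2, "ax": 0.0, "ay": 0.0, "az": 0.0, "grip": 0.0}])

```text
time: 16.1
tool_pos: [0.4673, 0.2423, 0.0608]
tcp_rot: [3.126, 0.312, -0.0]
wrist_force: [0.7, 1.0, 0.3]
width: 0.495
grip_force: 0.0
```

```bash
python3 - <<'E'
from h import *
go([.4676,.243,.010],101.6)
c=cam("scene"); save(c,"a4.png",(210,90,330,210),5)
E
```

```text
xyz [ 0.001  -0.0012  0.1016] axyz [ 0.     0.001 -0.007] | at [0.4673 0.2423 0.0608] w 0.495 gf 0.0 F [0.7 1.  0.3] q6 1.8 t 16.1
```

View pics/a4.png

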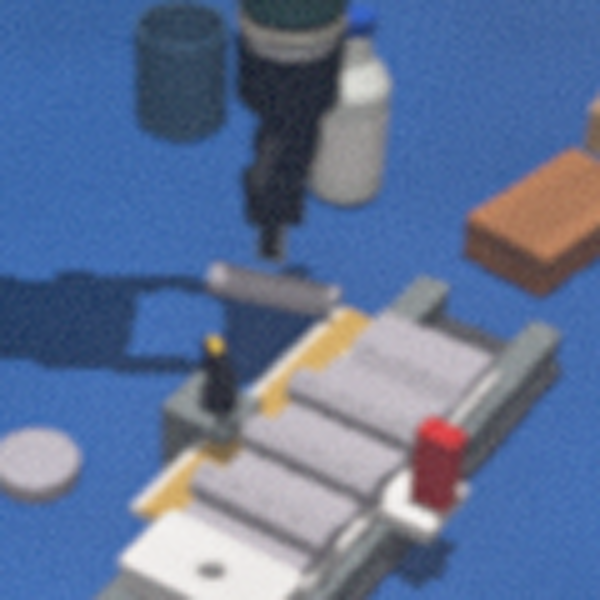

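Three bars are seated in grooves 0 to 2. Bar A lies under the gripper at (273,287) and hasn't moved. Grasping it now.

step_arm(series=[{"x": 0.001, "y": -0.001, "z": 0.06, "ax": 0.0, "ay": 0.0, "az": 0.0, "grip": 0.0}, {"x": 0.001, "y": -0.001, "z": 0.102, "ax": 0.0, "ay": 0.0, "az": 0.0, "grip": 0.0}, {"x": 0.001, "y": -0.001, "z": 0.102, "ax": 0.0, "ay": 0.0, "az": 0.0, "grip": 0.0}, {"x": 0.001, "y": -0.001, "z": 0.102, "ax": 0.0, "ay": 0.0, "az": 0.0, "grip": 1.0}, {"x": 0.001, "y": -0.001, "z": 0.102, "ax": 0.0, "ay": 0.0, "az": 0.0, "grip": 1.0}, {"x": 0.001, "y": -0.001, "z": 0.102, "ax": 0.0, "ay": 0.0, "az": 0.0, "grip": 1.0}, {"x": 0.001, "y": -0.001, "z": 0.102, "ax": 0.0, "ay": 0.0, "az": 0.0, "grip": 1.0}, {"x": 0.001, "y": -0.001, "z": 0.102, "ax": 0.0, "ay": 0.0, "az": 0.0, "grip": 1.0}])

```text
time: 16.95
tool_pos: [0.4689, 0.2442, 0.012]
tcp_rot: [-3.124, -0.314, -0.006]
wrist_force: [-0.6, 1.8, 6.6]
width: 0.25
grip_force: 59.7
```

step_arm(series=[{"x": 0.0, "y": 0.0, "z": -0.06, "ax": 0.0, "ay": 0.0, "az": 0.0, "grip": 1.0}, {"x": 0.0, "y": 0.0, "z": -0.16, "ax": 0.0, "ay": 0.0, "az": 0.0, "grip": 1.0}, {"x": 0.0, "y": 0.0, "z": -0.26, "ax": 0.0, "ay": 0.0, "az": 0.1, "grip": 1.0}, {"x": 0.0, "y": 0.0, "z": -0.3, "ax": 0.0, "ay": 0.0, "az": 0.3, "grip": 1.0}, {"x": 0.0, "y": 0.0, "z": -0.3, "ax": 0.0, "ay": 0.0, "az": 0.537, "grip": 1.0}, {"x": 0.0, "y": 0.0, "z": -0.3, "ax": 0.0, "ay": 0.0, "az": 0.537, "grip": 1.0}, {"x": 0.0, "y": 0.0, "z": -0.3, "ax": 0.0, "ay": 0.0, "az": 0.537, "grip": 1.0}])

```text
time: 17.65
tool_pos: [0.4663, 0.2426, 0.1589]
tcp_rot: [3.138, -0.122, -0.002]
wrist_force: [-1.1, -0.6, -4.1]
width: 0.256
grip_force: 60.4
```

```bash
python3 - <<'E'
from h import *
go([.617,.1496,.10],85.5)
E
```

```text
xyz [0.3152 0.1619 0.1176] axyz [0.002 0.002 0.001] | at [0.4663 0.2426 0.1589] w 0.256 gf 60.4 F [-1.1 -0.6 -4.1] q6 2.08 t 17.65
```

step_arm(series=[{"x": 0.08, "y": 0.04, "z": 0.0, "ax": 0.0, "ay": 0.0, "az": 0.0, "grip": 1.0}, {"x": 0.316, "y": 0.161, "z": 0.0, "ax": 0.0, "ay": 0.0, "az": 0.0, "grip": 1.0}, {"x": 0.316, "y": 0.161, "z": 0.0, "ax": 0.0, "ay": 0.0, "az": 0.0, "grip": 1.0}, {"x": 0.316, "y": 0.161, "z": 0.0, "ax": 0.0, "ay": 0.0, "az": 0.0, "grip": 1.0}, {"x": 0.316, "y": 0.161, "z": 0.05, "ax": 0.0, "ay": 0.0, "az": 0.0, "grip": 1.0}, {"x": 0.316, "y": 0.161, "z": 0.116, "ax": 0.0, "ay": 0.0, "az": 0.0, "grip": 1.0}, {"x": 0.316, "y": 0.161, "z": 0.116, "ax": 0.0, "ay": 0.0, "az": 0.0, "grip": 1.0}, {"x": 0.316, "y": 0.161, "z": 0.116, "ax": 0.0, "ay": 0.0, "az": 0.0, "grip": 1.0}, {"x": 0.316, "y": 0.161, "z": 0.116, "ax": 0.0, "ay": 0.0, "az": 0.0, "grip": 1.0}])

```text
time: 18.55
tool_pos: [0.6188, 0.1506, 0.1029]
tcp_rot: [-3.139, 0.125, -0.002]
wrist_force: [0.3, -0.1, -3.8]
width: 0.252
grip_force: 60.4
```

```bash
python3 - <<'E'
from h import *
go([.617,.1498,.0715],85.5)
E
```

```text
xyz [-0.0036  0.0019  0.0627] axyz [-0.001 -0.003 -0.002] | at [0.6188 0.1506 0.1029] w 0.252 gf 60.4 F [ 0.3 -0.1 -3.8] q6 1.85 t 18.55
```

Next: lower the bar, release it and lift clear.

step_arm(series=[{"x": -0.003, "y": 0.001, "z": 0.02, "ax": 0.0, "ay": 0.0, "az": 0.0, "grip": 1.0}, {"x": -0.003, "y": 0.001, "z": 0.04, "ax": 0.0, "ay": 0.0, "az": 0.0, "grip": 1.0}, {"x": -0.003, "y": 0.001, "z": 0.055, "ax": 0.0, "ay": 0.0, "az": 0.0, "grip": 1.0}, {"x": -0.003, "y": 0.001, "z": 0.062, "ax": 0.0, "ay": 0.0, "az": 0.0, "grip": 1.0}, {"x": -0.003, "y": 0.001, "z": 0.062, "ax": 0.0, "ay": 0.0, "az": 0.0, "grip": 1.0}])

```text
time: 19.05
tool_pos: [0.6164, 0.1502, 0.0704]
tcp_rot: [-3.139, 0.127, 0.001]
wrist_force: [-0.3, 0.5, -2.1]
width: 0.252
grip_force: 60.5
```

step_arm(series=[{"x": 0.0, "y": 0.0, "z": 0.0, "ax": 0.0, "ay": 0.0, "az": 0.0, "grip": 0.15}, {"x": 0.0, "y": 0.0, "z": 0.0, "ax": 0.0, "ay": 0.0, "az": 0.0, "grip": 0.15}, {"x": 0.0, "y": 0.0, "z": 0.0, "ax": 0.0, "ay": 0.0, "az": 0.0, "grip": 0.15}, {"x": 0.0, "y": 0.0, "z": -0.06, "ax": 0.0, "ay": 0.0, "az": 0.0, "grip": 0.15}, {"x": 0.0, "y": 0.0, "z": -0.14, "ax": 0.0, "ay": 0.0, "az": 0.0, "grip": 0.15}, {"x": 0.0, "y": 0.0, "z": -0.22, "ax": 0.0, "ay": 0.0, "az": 0.0, "grip": 0.15}, {"x": -0.3, "y": -0.2, "z": -0.22, "ax": 0.0, "ay": 0.0, "az": 0.0, "grip": 0.15}, {"x": -0.3, "y": -0.2, "z": -0.22, "ax": 0.0, "ay": 0.0, "az": 0.0, "grip": 0.15}, {"x": -0.3, "y": -0.2, "z": -0.22, "ax": 0.0, "ay": 0.0, "az": 0.0, "grip": 0.15}, {"x": -0.3, "y": -0.2, "z": -0.22, "ax": 0.0, "ay": 0.0, "az": 0.0, "grip": 0.15}, {"x": -0.3, "y": -0.2, "z": -0.22, "ax": 0.0, "ay": 0.0, "az": 0.0, "grip": 0.15}])

```text
time: 20.15
tool_pos: [0.4724, 0.2636, 0.1813]
tcp_rot: [-3.138, 0.121, 0.0]
wrist_force: [-0.6, 0.1, 0.3]
width: 0.424
grip_force: 0.0
```

```bash
python3 - <<'E'
from h import *
c=cam("top"); save(c,"b1.png",(145,145,300,260),5); np.savez("top1.npz",**c)
go([.5275,.042,.17],90-39.6-0)
E
```

```text
xyz [0.1406 0.4317 0.0228] axyz [-0.002 -0.002  1.171] | at [0.4742 0.2627 0.1814] w 0.421 gf 0.0 F [ 0.2 -0.7  0.6] q6 2.11 t 20.2
```

View pics/b1.png

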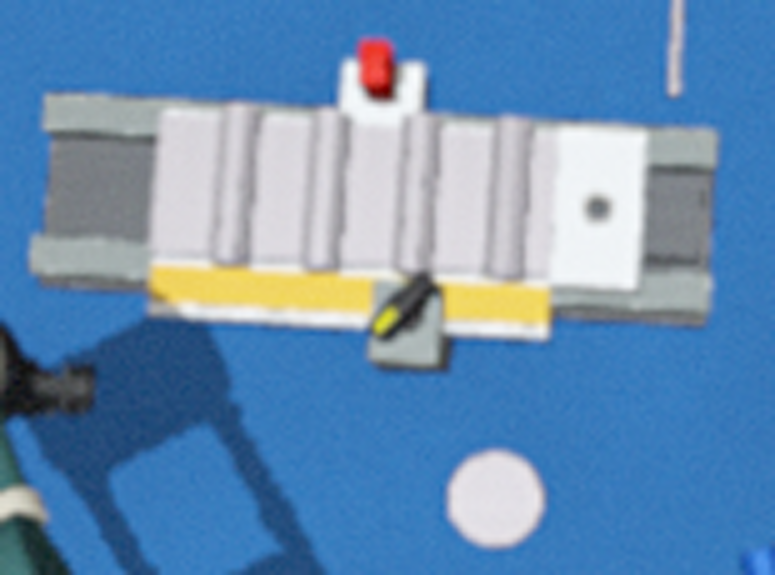

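All four bars lie seated and centred. The knob wing still runs from (380,337) to (432,272). Next I'll go above the knob.

step_arm(series=[{"x": 0.03, "y": 0.1, "z": 0.0, "ax": 0.0, "ay": 0.0, "az": 0.2, "grip": 0.0}, {"x": 0.14, "y": 0.432, "z": 0.0, "ax": 0.0, "ay": 0.0, "az": 0.5, "grip": 0.0}, {"x": 0.14, "y": 0.432, "z": 0.0, "ax": 0.0, "ay": 0.0, "az": 0.8, "grip": 0.0}, {"x": 0.14, "y": 0.432, "z": 0.0, "ax": 0.0, "ay": 0.0, "az": 1.0, "grip": 0.0}, {"x": 0.14, "y": 0.432, "z": 0.0, "ax": 0.0, "ay": 0.0, "az": 1.0, "grip": 0.0}, {"x": 0.14, "y": 0.432, "z": 0.0, "ax": 0.0, "ay": 0.0, "az": 1.0, "grip": 0.0}, {"x": 0.14, "y": 0.432, "z": 0.0, "ax": 0.0, "ay": 0.0, "az": 1.0, "grip": 0.0}, {"x": 0.14, "y": 0.432, "z": 0.0, "ax": 0.0, "ay": 0.0, "az": 1.0, "grip": 0.0}, {"x": 0.14, "y": 0.432, "z": 0.0, "ax": 0.0, "ay": 0.0, "az": 1.0, "grip": 0.0}])

```text
time: 21.1
tool_pos: [0.5274, 0.0415, 0.1807]
tcp_rot: [-3.0, 0.933, 0.0]
wrist_force: [-0.8, 0.8, -0.1]
width: 0.494
grip_force: 0.0
```

```bash
python3 - <<'E'
from h import *
go([.528,.0385,.13],50.4); go([.528,.0385,.088],50.4)
E
```

```text
xyz [0.0045 0.0043 0.1014] axyz [-0.     0.     0.168] | at [0.5274 0.0415 0.1807] w 0.494 gf 0.0 F [-0.8  0.8 -0.1] q6 2.21 t 21.1
xyz [0.0045 0.0043 0.1854] axyz [-0.     0.     0.168] | at [0.5274 0.0415 0.1807] w 0.494 gf 0.0 F [-0.8  0.8 -0.1] q6 2.21 t 21.1
```

step_arm(series=[{"x": 0.0045, "y": 0.0043, "z": 0.05, "ax": 0.0, "ay": 0.0, "az": 0.168, "grip": 0.0}, {"x": 0.0045, "y": 0.0043, "z": 0.1, "ax": 0.0, "ay": 0.0, "az": 0.168, "grip": 0.0}, {"x": 0.0045, "y": 0.0043, "z": 0.14, "ax": 0.0, "ay": 0.0, "az": 0.168, "grip": 0.0}, {"x": 0.0045, "y": 0.0043, "z": 0.18, "ax": 0.0, "ay": 0.0, "az": 0.168, "grip": 0.0}, {"x": 0.0045, "y": 0.0043, "z": 0.184, "ax": 0.0, "ay": 0.0, "az": 0.168, "grip": 0.0}, {"x": 0.0045, "y": 0.0043, "z": 0.184, "ax": 0.0, "ay": 0.0, "az": 0.168, "grip": 0.0}, {"x": 0.0045, "y": 0.0043, "z": 0.184, "ax": 0.0, "ay": 0.0, "az": 0.168, "grip": 0.0}])

```text
time: 21.8
tool_pos: [0.529, 0.0382, 0.0899]
tcp_rot: [-2.955, 1.064, -0.003]
wrist_force: [-0.9, 0.0, -0.6]
width: 0.499
grip_force: 0.0
```

step_arm(series=[{"x": 0.0, "y": 0.0, "z": 0.0, "ax": 0.0, "ay": 0.0, "az": 0.0, "grip": 1.0}, {"x": 0.0, "y": 0.0, "z": 0.0, "ax": 0.0, "ay": 0.0, "az": 0.0, "grip": 1.0}, {"x": 0.0, "y": 0.0, "z": 0.0, "ax": 0.0, "ay": 0.0, "az": 0.0, "grip": 1.0}, {"x": 0.0, "y": 0.0, "z": 0.0, "ax": 0.0, "ay": 0.0, "az": 0.0, "grip": 1.0}, {"x": 0.0, "y": 0.0, "z": 0.0, "ax": 0.0, "ay": 0.0, "az": 0.0, "grip": 1.0}], force=30)

```text
time: 22.3
tool_pos: [0.5307, 0.0402, 0.0906]
tcp_rot: [-2.948, 1.066, -0.006]
wrist_force: [3.7, 8.5, 0.7]
width: 0.161
grip_force: 30.0
```

```bash
python3 - <<'E'
from h import *
go([.528,.0385,.088],50.4); print(bot.read_state()["torque"])
E
```

```text
xyz [-0.002   0.0061  0.0051] axyz [-0.014 -0.003 -0.005] | at [0.5307 0.0402 0.0906] w 0.161 gf 30.0 F [3.7 8.5 0.7] q6 2.29 t 22.3
[ 1.54368557 -0.56702752 -0.11493784]
```

step_arm(series=[{"x": 0.0, "y": -0.005, "z": 0.0, "ax": 0.0, "ay": 0.0, "az": -0.1, "grip": 1.0}, {"x": 0.0, "y": -0.005, "z": 0.0, "ax": 0.0, "ay": 0.0, "az": -0.25, "grip": 1.0}, {"x": 0.0, "y": -0.005, "z": 0.0, "ax": 0.0, "ay": 0.0, "az": -0.4, "grip": 1.0}, {"x": 0.0, "y": -0.005, "z": 0.0, "ax": 0.0, "ay": 0.0, "az": -0.55, "grip": 1.0}, {"x": 0.0, "y": -0.005, "z": 0.0, "ax": 0.0, "ay": 0.0, "az": -0.7, "grip": 1.0}, {"x": 0.0, "y": -0.005, "z": 0.0, "ax": 0.0, "ay": 0.0, "az": -0.7, "grip": 1.0}])

```text
time: 22.9
tool_pos: [0.5314, 0.0414, 0.0905]
tcp_rot: [-3.096, 0.508, -0.005]
wrist_force: [0.3, 7.8, 2.9]
width: 0.158
grip_force: 30.4
```

```bash
python3 - <<'E'
from h import *
go([.5307,.0402,.088],50.4); print(bot.read_state()["torque"])
E
```

```text
xyz [-0.0006  0.0028  0.0049] axyz [-0.009 -0.004  0.699] | at [0.5314 0.0414 0.0905] w 0.158 gf 30.4 F [0.3 7.8 2.9] q6 1.92 t 22.9
[ 1.0457847  -0.23028741  0.03855294]
```

step_arm(series=[{"x": 0.0, "y": -0.004, "z": 0.0, "ax": 0.0, "ay": 0.0, "az": -0.1, "grip": 1.0}, {"x": 0.0, "y": -0.004, "z": 0.0, "ax": 0.0, "ay": 0.0, "az": -0.25, "grip": 1.0}, {"x": 0.0, "y": -0.004, "z": 0.0, "ax": 0.0, "ay": 0.0, "az": -0.4, "grip": 1.0}, {"x": 0.0, "y": -0.004, "z": 0.0, "ax": 0.0, "ay": 0.0, "az": -0.55, "grip": 1.0}, {"x": 0.0, "y": -0.004, "z": 0.0, "ax": 0.0, "ay": 0.0, "az": -0.7, "grip": 1.0}, {"x": 0.0, "y": -0.004, "z": 0.0, "ax": 0.0, "ay": 0.0, "az": -0.85, "grip": 1.0}, {"x": 0.0, "y": -0.004, "z": 0.0, "ax": 0.0, "ay": 0.0, "az": -0.85, "grip": 1.0}])

```text
time: 23.6
tool_pos: [0.5316, 0.043, 0.0905]
tcp_rot: [-3.133, -0.188, -0.005]
wrist_force: [-0.7, 6.3, 4.3]
width: 0.166
grip_force: 30.6
```

```bash
python3 - <<'E'
from h import *
go([.5307,.0402,.088],50.4); print(bot.read_state()["torque"])
E
```

```text
xyz [-0.0025  0.0053  0.0049] axyz [-0.007 -0.004  1.549] | at [0.5316 0.043  0.0905] w 0.166 gf 30.6 F [-0.7  6.3  4.3] q6 1.48 t 23.6
[0.9198087  0.04835044 0.02800502]
```

step_arm(series=[{"x": 0.0, "y": -0.004, "z": 0.0, "ax": 0.0, "ay": 0.0, "az": -0.1, "grip": 1.0}, {"x": 0.0, "y": -0.004, "z": 0.0, "ax": 0.0, "ay": 0.0, "az": -0.25, "grip": 1.0}, {"x": 0.0, "y": -0.004, "z": 0.0, "ax": 0.0, "ay": 0.0, "az": -0.4, "grip": 1.0}, {"x": 0.0, "y": -0.004, "z": 0.0, "ax": 0.0, "ay": 0.0, "az": -0.55, "grip": 1.0}, {"x": 0.0, "y": -0.004, "z": 0.0, "ax": 0.0, "ay": 0.0, "az": -0.7, "grip": 1.0}, {"x": 0.0, "y": -0.004, "z": 0.0, "ax": 0.0, "ay": 0.0, "az": -0.75, "grip": 1.0}, {"x": 0.0, "y": -0.004, "z": 0.0, "ax": 0.0, "ay": 0.0, "az": -0.75, "grip": 1.0}])

```text
time: 24.3
tool_pos: [0.5312, 0.0443, 0.0904]
tcp_rot: [-3.039, -0.794, -0.004]
wrist_force: [-1.7, 4.1, 5.7]
width: 0.157
grip_force: 31.0
```

```bash
python3 - <<'E'
from h import *
go([.5307,.0402,.088],50.4); print(bot.read_state()["torque"])
E
```

```text
xyz [-0.0049  0.0067  0.0048] axyz [-0.004 -0.005  2.296] | at [0.5312 0.0443 0.0904] w 0.157 gf 31.0 F [-1.7  4.1  5.7] q6 1.09 t 24.3
[0.71826724 0.16102873 0.03932534]
```

step_arm(series=[{"x": 0.0, "y": 0.0, "z": 0.0, "ax": 0.0, "ay": 0.0, "az": 0.0, "grip": 0.2}, {"x": 0.0, "y": 0.0, "z": 0.0, "ax": 0.0, "ay": 0.0, "az": 0.0, "grip": 0.2}, {"x": 0.0, "y": 0.0, "z": 0.0, "ax": 0.0, "ay": 0.0, "az": 0.0, "grip": 0.2}, {"x": 0.0, "y": 0.0, "z": -0.06, "ax": 0.0, "ay": 0.0, "az": 0.0, "grip": 0.2}, {"x": 0.0, "y": 0.0, "z": -0.16, "ax": 0.0, "ay": 0.0, "az": 0.0, "grip": 0.2}, {"x": 0.0, "y": 0.0, "z": -0.2, "ax": 0.0, "ay": 0.0, "az": 0.2, "grip": -0.4}, {"x": 0.0, "y": 0.0, "z": -0.2, "ax": 0.0, "ay": 0.0, "az": 0.4, "grip": -0.4}, {"x": 0.0, "y": 0.0, "z": -0.2, "ax": 0.0, "ay": 0.0, "az": 0.4, "grip": -0.4}])

```text
time: 25.1
tool_pos: [0.5306, 0.0432, 0.1896]
tcp_rot: [3.105, 0.472, 0.002]
wrist_force: [0.6, -1.0, -0.1]
width: 0.695
grip_force: 0.0
```

```bash
python3 - <<'E'
from h import *
go([.5425,-.3555,.15],90)
E
```

```text
xyz [-0.2143  0.7684  0.0794] axyz [ 0.001 -0.003  0.576] | at [0.5306 0.0432 0.1896] w 0.695 gf 0.0 F [ 0.6 -1.  -0.1] q6 1.3 t 25.1
```

step_arm(series=[{"x": -0.03, "y": 0.1, "z": 0.0, "ax": 0.0, "ay": 0.0, "az": 0.1, "grip": -0.4}, {"x": -0.214, "y": 0.768, "z": 0.0, "ax": 0.0, "ay": 0.0, "az": 0.57, "grip": -0.4}, {"x": -0.214, "y": 0.768, "z": 0.0, "ax": 0.0, "ay": 0.0, "az": 0.57, "grip": -0.4}, {"x": -0.214, "y": 0.768, "z": 0.0, "ax": 0.0, "ay": 0.0, "az": 0.57, "grip": -0.4}, {"x": -0.214, "y": 0.768, "z": 0.0, "ax": 0.0, "ay": 0.0, "az": 0.57, "grip": -0.4}, {"x": -0.214, "y": 0.768, "z": 0.0, "ax": 0.0, "ay": 0.0, "az": 0.57, "grip": -0.4}, {"x": -0.214, "y": 0.768, "z": 0.0, "ax": 0.0, "ay": 0.0, "az": 0.57, "grip": -0.4}, {"x": -0.214, "y": 0.768, "z": 0.0, "ax": 0.0, "ay": 0.0, "az": 0.57, "grip": -0.4}, {"x": -0.214, "y": 0.768, "z": 0.0, "ax": 0.0, "ay": 0.0, "az": 0.57, "grip": -0.4}, {"x": -0.214, "y": 0.768, "z": 0.0, "ax": 0.0, "ay": 0.0, "az": 0.57, "grip": -0.4}, {"x": -0.214, "y": 0.768, "z": 0.0, "ax": 0.0, "ay": 0.0, "az": 0.57, "grip": -0.4}])

```text
time: 26.2
tool_pos: [0.5416, -0.3538, 0.1873]
tcp_rot: [-3.14, -0.008, 0.003]
wrist_force: [-0.5, 0.1, 0.1]
width: 0.699
grip_force: 0.0
```

```bash
python3 - <<'E'
from h import *
c=cam("top"); save(c,"b2.png",(145,145,300,260),5); np.savez("top2.npz",**c)
go([.5425,-.3555,.066],90)
E
```

```text
xyz [0.0016 0.0043 0.2434] axyz [-0.003  0.003  0.011] | at [ 0.5419 -0.3535  0.1877] w 0.706 gf 0.0 F [0.5 0.3 0.2] q6 0.95 t 26.25
```

View pics/b2.png

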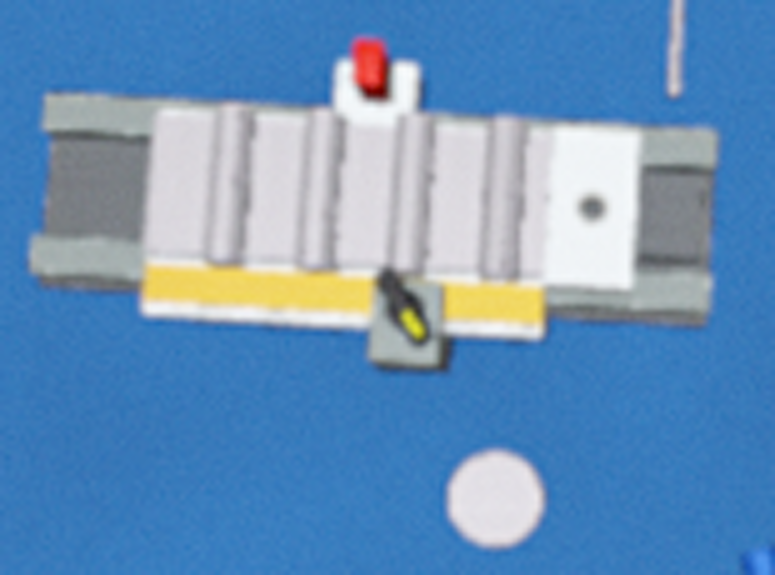

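The sled crept about 3 mm (bush now at (592,207)). The wing has swung round to the freed side, and the bars are still seated. Now I'll grasp the pin.

step_arm(series=[{"x": 0.0016, "y": 0.004, "z": 0.08, "ax": 0.0, "ay": 0.0, "az": 0.0, "grip": -0.4}, {"x": 0.0016, "y": 0.004, "z": 0.15, "ax": 0.0, "ay": 0.0, "az": 0.0, "grip": -0.4}, {"x": 0.0016, "y": 0.004, "z": 0.21, "ax": 0.0, "ay": 0.0, "az": 0.0, "grip": -0.4}, {"x": 0.0016, "y": 0.004, "z": 0.24, "ax": 0.0, "ay": 0.0, "az": 0.0, "grip": -0.4}, {"x": 0.0016, "y": 0.004, "z": 0.243, "ax": 0.0, "ay": 0.0, "az": 0.0, "grip": -0.4}, {"x": 0.0016, "y": 0.004, "z": 0.243, "ax": 0.0, "ay": 0.0, "az": 0.0, "grip": -0.4}, {"x": 0.0016, "y": 0.004, "z": 0.243, "ax": 0.0, "ay": 0.0, "az": 0.0, "grip": 1.0}, {"x": 0.0016, "y": 0.004, "z": 0.243, "ax": 0.0, "ay": 0.0, "az": 0.0, "grip": 1.0}, {"x": 0.0016, "y": 0.004, "z": 0.243, "ax": 0.0, "ay": 0.0, "az": 0.0, "grip": 1.0}, {"x": 0.0016, "y": 0.004, "z": 0.243, "ax": 0.0, "ay": 0.0, "az": 0.0, "grip": 1.0}, {"x": 0.0016, "y": 0.004, "z": 0.243, "ax": 0.0, "ay": 0.0, "az": 0.0, "grip": 1.0}, {"x": 0.0016, "y": 0.004, "z": 0.243, "ax": 0.0, "ay": 0.0, "az": 0.0, "grip": 1.0}], force=40)

```text
time: 27.45
tool_pos: [0.5446, -0.3579, 0.0697]
tcp_rot: [3.14, 0.006, 0.005]
wrist_force: [0.1, 0.9, 5.8]
width: 0.332
grip_force: 39.6
```

step_arm(series=[{"x": 0.0, "y": 0.0, "z": -0.06, "ax": 0.0, "ay": 0.0, "az": 0.0, "grip": 1.0}, {"x": 0.0, "y": 0.0, "z": -0.12, "ax": 0.0, "ay": 0.0, "az": 0.0, "grip": 1.0}, {"x": 0.0, "y": 0.0, "z": -0.2, "ax": 0.0, "ay": 0.0, "az": 0.0, "grip": 1.0}, {"x": 0.0, "y": 0.0, "z": -0.25, "ax": 0.0, "ay": 0.0, "az": 0.0, "grip": 1.0}, {"x": 0.0, "y": 0.0, "z": -0.25, "ax": 0.0, "ay": 0.0, "az": 0.0, "grip": 1.0}, {"x": 0.0, "y": 0.0, "z": -0.25, "ax": 0.0, "ay": 0.0, "az": 0.0, "grip": 1.0}])

```text
time: 28.05
tool_pos: [0.5431, -0.3572, 0.1925]
tcp_rot: [3.141, 0.006, 0.001]
wrist_force: [0.1, -0.4, -2.8]
width: 0.331
grip_force: 40.2
```

```bash
python3 - <<'E'
from h import *
go([.593,-.0765,.17],90)
E
```

```text
xyz [ 0.1019 -0.561   0.0447] axyz [ 0.001 -0.001  0.007] | at [ 0.5431 -0.3572  0.1925] w 0.331 gf 40.2 F [ 0.1 -0.4 -2.8] q6 0.95 t 28.05
```

step_arm(series=[{"x": 0.02, "y": -0.1, "z": 0.0, "ax": 0.0, "ay": 0.0, "az": 0.0, "grip": 1.0}, {"x": 0.104, "y": -0.557, "z": 0.0, "ax": 0.0, "ay": 0.0, "az": 0.0, "grip": 1.0}, {"x": 0.104, "y": -0.557, "z": 0.0, "ax": 0.0, "ay": 0.0, "az": 0.0, "grip": 1.0}, {"x": 0.104, "y": -0.557, "z": 0.0, "ax": 0.0, "ay": 0.0, "az": 0.0, "grip": 1.0}, {"x": 0.104, "y": -0.557, "z": 0.0, "ax": 0.0, "ay": 0.0, "az": 0.0, "grip": 1.0}, {"x": 0.104, "y": -0.557, "z": 0.0, "ax": 0.0, "ay": 0.0, "az": 0.0, "grip": 1.0}, {"x": 0.104, "y": -0.557, "z": 0.05, "ax": 0.0, "ay": 0.0, "az": 0.0, "grip": 1.0}, {"x": 0.104, "y": -0.557, "z": 0.1, "ax": 0.0, "ay": 0.0, "az": 0.0, "grip": 1.0}, {"x": 0.104, "y": -0.557, "z": 0.1, "ax": 0.0, "ay": 0.0, "az": 0.0, "grip": 1.0}, {"x": 0.104, "y": -0.557, "z": 0.1, "ax": 0.0, "ay": 0.0, "az": 0.0, "grip": 1.0}])

```text
time: 29.05
tool_pos: [0.5921, -0.078, 0.1398]
tcp_rot: [-3.141, -0.006, 0.008]
wrist_force: [-0.8, 0.9, -1.6]
width: 0.328
grip_force: 40.4
```

```bash
python3 - <<'E'
from h import *
go([.594,-.0787,.1200],90)
c=cam("scene"); save(c,"b3.png",(215,135,315,235),6)
print(w2pix(c,[.594,-.0787,.066]))
E
```

```text
xyz [0.004  0.0014 0.0395] axyz [-0.002  0.01   0.007] | at [ 0.5921 -0.078   0.1398] w 0.328 gf 40.4 F [-0.8  0.9 -1.6] q6 1.39 t 29.05
[251.89049432 203.19694843]
```

View pics/b3.png

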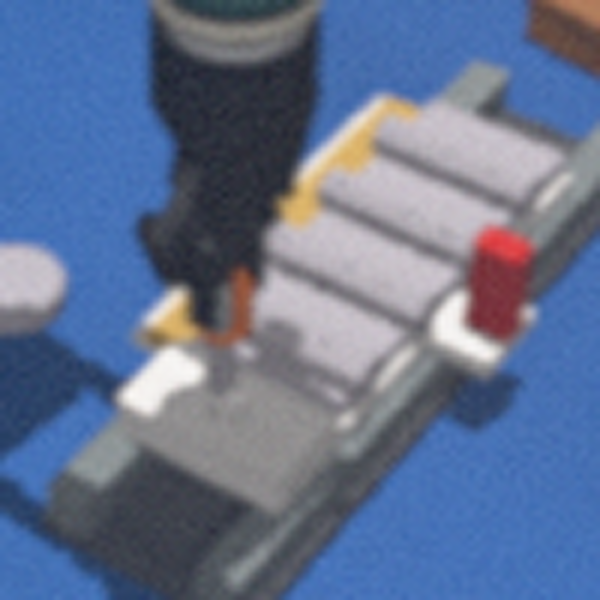

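The pin is held over the bush, with the shank tip near (220,390). I'll lower it gently and go by force.

step_arm(series=[{"x": 0.002, "y": 0.001, "z": 0.01, "ax": 0.0, "ay": 0.01, "az": 0.0, "grip": 1.0}, {"x": 0.002, "y": 0.001, "z": 0.02, "ax": 0.0, "ay": 0.01, "az": 0.0, "grip": 1.0}, {"x": 0.002, "y": 0.001, "z": 0.03, "ax": 0.0, "ay": 0.01, "az": 0.0, "grip": 1.0}, {"x": 0.002, "y": 0.001, "z": 0.04, "ax": 0.0, "ay": 0.01, "az": 0.0, "grip": 1.0}, {"x": 0.002, "y": 0.001, "z": 0.04, "ax": 0.0, "ay": 0.01, "az": 0.0, "grip": 1.0}])

```text
time: 29.6
tool_pos: [0.5948, -0.0785, 0.122]
tcp_rot: [-3.141, -0.006, -0.008]
wrist_force: [-0.8, 2.7, -1.4]
width: 0.332
grip_force: 40.4
```

step_arm(series=[{"x": 0.0, "y": -0.001, "z": 0.01, "ax": 0.0, "ay": 0.0, "az": 0.0, "grip": 1.0}, {"x": 0.0, "y": -0.001, "z": 0.02, "ax": 0.0, "ay": 0.0, "az": 0.0, "grip": 1.0}, {"x": 0.0, "y": -0.001, "z": 0.03, "ax": 0.0, "ay": 0.0, "az": 0.0, "grip": 1.0}, {"x": 0.0, "y": -0.001, "z": 0.036, "ax": 0.0, "ay": 0.0, "az": 0.0, "grip": 1.0}, {"x": 0.0, "y": -0.001, "z": 0.036, "ax": 0.0, "ay": 0.0, "az": 0.0, "grip": 1.0}])

```text
time: 30.1
tool_pos: [0.5944, -0.0782, 0.1031]
tcp_rot: [-3.141, -0.006, -0.006]
wrist_force: [0.6, 1.5, -2.1]
width: 0.326
grip_force: 40.4
```

step_arm(series=[{"x": 0.0, "y": 0.0, "z": 0.004, "ax": 0.0, "ay": 0.0, "az": 0.0, "grip": 1.0}, {"x": 0.0, "y": 0.0, "z": 0.004, "ax": 0.0, "ay": 0.0, "az": 0.0, "grip": -0.2}, {"x": 0.0, "y": 0.0, "z": 0.004, "ax": 0.0, "ay": 0.0, "az": 0.0, "grip": -0.2}, {"x": 0.0, "y": 0.0, "z": 0.004, "ax": 0.0, "ay": 0.0, "az": 0.0, "grip": -0.2}, {"x": 0.0, "y": 0.0, "z": 0.004, "ax": 0.0, "ay": 0.0, "az": 0.0, "grip": -0.2}, {"x": 0.0, "y": 0.0, "z": -0.06, "ax": 0.0, "ay": 0.0, "az": 0.0, "grip": -0.2}, {"x": 0.0, "y": 0.0, "z": -0.12, "ax": 0.0, "ay": 0.0, "az": 0.0, "grip": -0.2}, {"x": 0.0, "y": 0.0, "z": -0.18, "ax": 0.0, "ay": 0.0, "az": 0.0, "grip": 0.0}, {"x": 0.0, "y": 0.0, "z": -0.18, "ax": 0.0, "ay": 0.0, "az": 0.0, "grip": 0.0}])

```text
time: 31.0
tool_pos: [0.5983, -0.079, 0.2003]
tcp_rot: [3.14, 0.006, 0.024]
wrist_force: [0.1, -0.4, 0.3]
width: 0.498
grip_force: 0.0
```

```bash
python3 - <<'E'
from h import *
# push grip now: initial est + slide along fixture y
go([.680,.0590,.15],85.5)
c=cam("scene"); hsv=cv2.cvtColor(c["img"],cv2.COLOR_RGB2HSV)
k=cv2.inRange(hsv,(3,150,100),(14,255,255)); n,l,st,ce=cv2.connectedComponentsWithStats(k)
for i in range(1,n):
    if st[i,4]>15: print(ce[i].round(1),st[i])
E
```

```text
xyz [ 0.163  -0.2756  0.1026] axyz [ 0.003 -0.03   0.158] | at [ 0.5983 -0.079   0.2003] w 0.498 gf 0.0 F [ 0.1 -0.4  0.3] q6 1.39 t 31.0
```

step_arm(series=[{"x": 0.03, "y": -0.05, "z": 0.0, "ax": 0.0, "ay": 0.0, "az": 0.05, "grip": 0.0}, {"x": 0.163, "y": -0.275, "z": 0.0, "ax": 0.0, "ay": 0.0, "az": 0.155, "grip": 0.0}, {"x": 0.163, "y": -0.275, "z": 0.0, "ax": 0.0, "ay": 0.0, "az": 0.155, "grip": 0.0}, {"x": 0.163, "y": -0.275, "z": 0.0, "ax": 0.0, "ay": 0.0, "az": 0.155, "grip": 0.0}, {"x": 0.163, "y": -0.275, "z": 0.06, "ax": 0.0, "ay": 0.0, "az": 0.155, "grip": 0.0}, {"x": 0.163, "y": -0.275, "z": 0.1, "ax": 0.0, "ay": 0.0, "az": 0.155, "grip": 0.0}, {"x": 0.163, "y": -0.275, "z": 0.1, "ax": 0.0, "ay": 0.0, "az": 0.155, "grip": 0.0}, {"x": 0.163, "y": -0.275, "z": 0.1, "ax": 0.0, "ay": 0.0, "az": 0.155, "grip": 0.0}])

```text
time: 31.85
tool_pos: [0.6748, 0.0594, 0.143]
tcp_rot: [3.139, -0.121, 0.003]
wrist_force: [1.0, -0.6, 0.6]
width: 0.497
grip_force: 0.0
```

```bash
python3 - <<'E'
from h import *
go([.680,.0590,.09],85.5)
c=cam("scene"); hsv=cv2.cvtColor(c["img"],cv2.COLOR_RGB2HSV)
sub=hsv[165:225,225:285]
k=((sub[...,0]<16)&(sub[...,1]>140)&(sub[...,2]>90)).astype(np.uint8); n,l,st,ce=cv2.connectedComponentsWithStats(k)
for i in range(1,n):
    if st[i,4]>8: print(ce[i].round(1)+[225,165],st[i], sub[l==i].mean(0))
for z in(.086,.114,.066,.094): print(z,w2pix(c,[.594,-.078,z]).round(1))
np.savez("sc3.npz",**c)
E
```

```text
xyz [ 1.020e-02 -1.000e-04  1.061e-01] axyz [ 0.    -0.004  0.002] | at [0.6748 0.0594 0.143 ] w 0.497 gf 0.0 F [ 1.  -0.6  0.6] q6 1.7 t 31.85
[252.4 194.1] [24 24  8 12 71] [  9.71830986 156.45070423 211.61971831]
0.086 [252.1 198.5]
0.114 [252.3 192. ]
0.066 [252.  203.1]
0.094 [252.2 196.7]
```

The pin is standing upright on the bed in the bush. Now I'll grasp the push grip.

step_arm(series=[{"x": 0.01, "y": 0.0, "z": 0.04, "ax": 0.0, "ay": 0.0, "az": 0.0, "grip": 0.0}, {"x": 0.01, "y": 0.0, "z": 0.08, "ax": 0.0, "ay": 0.0, "az": 0.0, "grip": 0.0}, {"x": 0.01, "y": 0.0, "z": 0.105, "ax": 0.0, "ay": 0.0, "az": 0.0, "grip": 0.0}, {"x": 0.01, "y": 0.0, "z": 0.105, "ax": 0.0, "ay": 0.0, "az": 0.0, "grip": 0.0}, {"x": 0.01, "y": 0.0, "z": 0.105, "ax": 0.0, "ay": 0.0, "az": 0.0, "grip": 1.0}, {"x": 0.01, "y": 0.0, "z": 0.105, "ax": 0.0, "ay": 0.0, "az": 0.0, "grip": 1.0}, {"x": 0.01, "y": 0.0, "z": 0.105, "ax": 0.0, "ay": 0.0, "az": 0.0, "grip": 1.0}, {"x": 0.01, "y": 0.0, "z": 0.105, "ax": 0.0, "ay": 0.0, "az": 0.0, "grip": 1.0}], force=30)

```text
time: 32.7
tool_pos: [0.6821, 0.0592, 0.0938]
tcp_rot: [-3.139, 0.122, -0.012]
wrist_force: [-1.3, 1.1, 3.4]
width: 0.227
grip_force: 32.1
```

step_arm(series=[{"x": 0.0, "y": -0.01, "z": 0.0, "ax": 0.0, "ay": 0.0, "az": 0.0, "grip": 1.0}, {"x": 0.0, "y": -0.02, "z": 0.0, "ax": 0.0, "ay": 0.0, "az": 0.0, "grip": 1.0}, {"x": 0.0, "y": -0.03, "z": 0.0, "ax": 0.0, "ay": 0.0, "az": 0.0, "grip": 1.0}, {"x": 0.0, "y": -0.04, "z": 0.0, "ax": 0.0, "ay": 0.0, "az": 0.0, "grip": 1.0}, {"x": 0.0, "y": -0.05, "z": 0.0, "ax": 0.0, "ay": 0.0, "az": 0.0, "grip": 1.0}, {"x": 0.0, "y": -0.05, "z": 0.0, "ax": 0.0, "ay": 0.0, "az": 0.0, "grip": 1.0}])

```text
time: 33.3
tool_pos: [0.6842, 0.0849, 0.0938]
tcp_rot: [-3.138, 0.121, -0.012]
wrist_force: [-0.8, 0.1, 4.9]
width: 0.225
grip_force: 32.3
```

step_arm(series=[{"x": 0.0, "y": -0.004, "z": 0.0, "ax": 0.0, "ay": 0.0, "az": 0.0, "grip": 1.0}, {"x": 0.0, "y": -0.008, "z": 0.0, "ax": 0.0, "ay": 0.0, "az": 0.0, "grip": 1.0}, {"x": 0.0, "y": -0.012, "z": 0.0, "ax": 0.0, "ay": 0.0, "az": 0.0, "grip": 1.0}, {"x": 0.0, "y": -0.016, "z": 0.0, "ax": 0.0, "ay": 0.0, "az": 0.0, "grip": 1.0}, {"x": 0.0, "y": -0.02, "z": 0.0, "ax": 0.0, "ay": 0.0, "az": 0.0, "grip": 1.0}, {"x": 0.0, "y": -0.02, "z": 0.0, "ax": 0.0, "ay": 0.0, "az": 0.0, "grip": 1.0}])

```text
time: 33.9
tool_pos: [0.685, 0.0942, 0.0938]
tcp_rot: [-3.139, 0.121, -0.012]
wrist_force: [-1.0, -1.5, 5.7]
width: 0.229
grip_force: 32.3
```

```bash
cat >> h.py <<'E'
def pinv():
    c=cam("scene"); hsv=cv2.cvtColor(c["img"],cv2.COLOR_RGB2HSV); s=bot.read_state()
    sub=hsv[140:230,225:330]
    k=((sub[...,0]<16)&(sub[...,0]>5)&(sub[...,1]>140)&(sub[...,2]>90)).astype(np.uint8); n,l,st,ce=cv2.connectedComponentsWithStats(k)
    for i in range(1,n):
        if st[i,4]>25: print((ce[i]+[225,140]).round(1),st[i])
    d=s["tool_pos"]-np.array([.6821,.0592,.0938]); b=np.array([.594,-.078,0])+[d[0],d[1],0]
    print("standing",w2pix(c,b+[0,0,.1]).round(1),"home",w2pix(c,b+[0,0,.08]).round(1),"slid",d[:2].round(4),"F",s["wrist_force"].round(1),"w",s["width"])
E
python3 -c "
from h import *
pinv()"
```

```text
[259.7 186.5] [31 42  9 11 71]
standing [258.7 188.6] home [258.5 193.3] slid [0.0029 0.035 ] F [-0.6 -0.2  5.1] w 0.22708099582092972
```

step_arm(series=[{"x": 0.0, "y": -0.004, "z": 0.0, "ax": 0.0, "ay": 0.0, "az": 0.0, "grip": 1.0}, {"x": 0.0, "y": -0.008, "z": 0.0, "ax": 0.0, "ay": 0.0, "az": 0.0, "grip": 1.0}, {"x": 0.0, "y": -0.012, "z": 0.0, "ax": 0.0, "ay": 0.0, "az": 0.0, "grip": 1.0}, {"x": 0.0, "y": -0.016, "z": 0.0, "ax": 0.0, "ay": 0.0, "az": 0.0, "grip": 1.0}, {"x": 0.0, "y": -0.02, "z": 0.0, "ax": 0.0, "ay": 0.0, "az": 0.0, "grip": 1.0}])

```text
time: 34.45
tool_pos: [0.6858, 0.1038, 0.0938]
tcp_rot: [3.139, -0.121, 0.013]
wrist_force: [0.1, -1.9, 4.9]
width: 0.226
grip_force: 32.3
```

step_arm(series=[{"x": 0.0, "y": -0.004, "z": 0.0, "ax": 0.0, "ay": 0.0, "az": 0.0, "grip": 1.0}, {"x": 0.0, "y": -0.008, "z": 0.0, "ax": 0.0, "ay": 0.0, "az": 0.0, "grip": 1.0}, {"x": 0.0, "y": -0.012, "z": 0.0, "ax": 0.0, "ay": 0.0, "az": 0.0, "grip": 1.0}, {"x": 0.0, "y": -0.016, "z": 0.0, "ax": 0.0, "ay": 0.0, "az": 0.0, "grip": 1.0}, {"x": 0.0, "y": -0.02, "z": 0.0, "ax": 0.0, "ay": 0.0, "az": 0.0, "grip": 1.0}])

```text
time: 34.95
tool_pos: [0.6859, 0.105, 0.0937]
tcp_rot: [3.126, -0.119, 0.009]
wrist_force: [-3.0, -30.4, 8.6]
width: 0.227
grip_force: 34.9
```

step_arm(series=[{"x": 0.0, "y": 0.01, "z": 0.0, "ax": 0.0, "ay": 0.0, "az": 0.0, "grip": 1.0}, {"x": 0.0, "y": 0.017, "z": 0.0, "ax": 0.0, "ay": 0.0, "az": 0.0, "grip": 1.0}, {"x": 0.0, "y": 0.017, "z": 0.0, "ax": 0.0, "ay": 0.0, "az": 0.0, "grip": 1.0}])

```text
time: 35.25
tool_pos: [0.6858, 0.1041, 0.0938]
tcp_rot: [3.138, -0.122, 0.012]
wrist_force: [0.4, -2.6, 5.7]
width: 0.228
grip_force: 32.3
```

```bash
python3 -c "
from h import *
pinv()"
```

```text
[260.5 190.2] [32 46  8 10 61]
standing [260.5 186.8] home [260.3 191.4] slid [0.0037 0.0449] F [ 0.1 -3.1  5.9] w 0.22834538427685547
```

The pin has dropped: its head sits about 5 px lower than it did standing, and the sled is locked. Next I'll release the grip and go to the knob.

step_arm(series=[{"x": 0.0, "y": 0.0, "z": 0.0, "ax": 0.0, "ay": 0.0, "az": 0.0, "grip": 0.0}, {"x": 0.0, "y": 0.0, "z": 0.0, "ax": 0.0, "ay": 0.0, "az": 0.0, "grip": 0.0}, {"x": 0.0, "y": 0.0, "z": 0.0, "ax": 0.0, "ay": 0.0, "az": 0.0, "grip": 0.0}, {"x": 0.0, "y": 0.0, "z": -0.06, "ax": 0.0, "ay": 0.0, "az": 0.0, "grip": 0.0}, {"x": 0.0, "y": 0.0, "z": -0.14, "ax": 0.0, "ay": 0.0, "az": 0.0, "grip": 0.0}, {"x": 0.0, "y": 0.0, "z": -0.18, "ax": 0.0, "ay": 0.0, "az": -0.2, "grip": 0.0}, {"x": 0.0, "y": 0.0, "z": -0.18, "ax": 0.0, "ay": 0.0, "az": -0.45, "grip": 0.0}, {"x": 0.0, "y": 0.0, "z": -0.18, "ax": 0.0, "ay": 0.0, "az": -0.7, "grip": 0.0}, {"x": 0.0, "y": 0.0, "z": -0.18, "ax": 0.0, "ay": 0.0, "az": -0.95, "grip": 0.0}, {"x": 0.0, "y": 0.0, "z": -0.18, "ax": 0.0, "ay": 0.0, "az": -0.95, "grip": 0.0}])

```text
time: 36.3
tool_pos: [0.684, 0.1059, 0.1818]
tcp_rot: [3.071, 0.656, 0.007]
wrist_force: [0.6, 1.0, -0.5]
width: 0.5
grip_force: 0.0
```

```bash
python3 - <<'E'
from h import *
go([.5305,.0435,.165],117)
pinv()
E
```

```text
xyz [-0.3312 -0.0117  0.0321] axyz [ 0.004 -0.008 -0.096] | at [0.684  0.1059 0.1818] w 0.5 gf 0.0 F [ 0.6  1.  -0.5] q6 1.27 t 36.3
[260.5 190.3] [32 46  8 11 59]
standing [260.2 186.2] home [260.  190.9] slid [0.0019 0.0466] F [-0.6 -0.2 -0.2] w 0.49969948626702027
```

step_arm(series=[{"x": -0.07, "y": -0.003, "z": 0.0, "ax": 0.0, "ay": 0.0, "az": -0.05, "grip": 0.0}, {"x": -0.331, "y": -0.011, "z": 0.0, "ax": 0.0, "ay": 0.0, "az": -0.09, "grip": 0.0}, {"x": -0.331, "y": -0.011, "z": 0.0, "ax": 0.0, "ay": 0.0, "az": -0.09, "grip": 0.0}, {"x": -0.331, "y": -0.011, "z": 0.0, "ax": 0.0, "ay": 0.0, "az": -0.09, "grip": 0.0}, {"x": -0.331, "y": -0.011, "z": 0.0, "ax": 0.0, "ay": 0.0, "az": -0.09, "grip": 0.0}, {"x": -0.331, "y": -0.011, "z": 0.03, "ax": 0.0, "ay": 0.0, "az": -0.09, "grip": 0.0}, {"x": -0.331, "y": -0.011, "z": 0.06, "ax": 0.0, "ay": 0.0, "az": -0.09, "grip": 0.0}, {"x": -0.331, "y": -0.011, "z": 0.06, "ax": 0.0, "ay": 0.0, "az": -0.09, "grip": 0.0}, {"x": -0.331, "y": -0.011, "z": 0.06, "ax": 0.0, "ay": 0.0, "az": -0.09, "grip": 0.0}, {"x": -0.331, "y": -0.011, "z": 0.06, "ax": 0.0, "ay": 0.0, "az": -0.09, "grip": 0.0}])

```text
time: 37.35
tool_pos: [0.5317, 0.0433, 0.1511]
tcp_rot: [3.055, 0.727, 0.007]
wrist_force: [-0.0, -0.5, 0.4]
width: 0.5
grip_force: 0.0
```

```bash
python3 - <<'E'
from h import *
go([.5305,.0435,.090],117)
E
```

```text
xyz [-0.0024 -0.0017  0.1222] axyz [ 0.004 -0.008 -0.007] | at [0.5317 0.0433 0.1511] w 0.5 gf 0.0 F [-0.  -0.5  0.4] q6 1.14 t 37.35
```

step_arm(series=[{"x": -0.002, "y": 0.0, "z": 0.05, "ax": 0.0, "ay": 0.0, "az": 0.0, "grip": 0.0}, {"x": -0.002, "y": 0.0, "z": 0.09, "ax": 0.0, "ay": 0.0, "az": 0.0, "grip": 0.0}, {"x": -0.002, "y": 0.0, "z": 0.122, "ax": 0.0, "ay": 0.0, "az": 0.0, "grip": 0.0}, {"x": -0.002, "y": 0.0, "z": 0.122, "ax": 0.0, "ay": 0.0, "az": 0.0, "grip": 0.0}, {"x": -0.002, "y": 0.0, "z": 0.122, "ax": 0.0, "ay": 0.0, "az": 0.0, "grip": 1.0}, {"x": -0.002, "y": 0.0, "z": 0.122, "ax": 0.0, "ay": 0.0, "az": 0.0, "grip": 1.0}, {"x": -0.002, "y": 0.0, "z": 0.122, "ax": 0.0, "ay": 0.0, "az": 0.0, "grip": 1.0}, {"x": -0.002, "y": 0.0, "z": 0.122, "ax": 0.0, "ay": 0.0, "az": 0.0, "grip": 1.0}, {"x": -0.002, "y": 0.0, "z": 0.122, "ax": 0.0, "ay": 0.0, "az": 0.0, "grip": 1.0}], force=30)

```text
time: 38.25
tool_pos: [0.5311, 0.0441, 0.0918]
tcp_rot: [-3.055, -0.726, -0.011]
wrist_force: [-1.4, 5.3, -0.1]
width: 0.158
grip_force: 29.9
```

```bash
python3 - <<'E'
from h import *
go([.5305,.0435,.090],48); print(bot.read_state()["torque"].round(2))
E
```

```text
xyz [-0.0016  0.0005  0.0037] axyz [-0.007 -0.013  2.292] | at [0.5311 0.0441 0.0918] w 0.158 gf 29.9 F [-1.4  5.3 -0.1] q6 1.14 t 38.25
[0.83 0.22 0.04]
```

step_arm(series=[{"x": 0.0, "y": -0.003, "z": 0.0, "ax": 0.0, "ay": 0.0, "az": 0.15, "grip": 1.0}, {"x": 0.0, "y": -0.003, "z": 0.0, "ax": 0.0, "ay": 0.0, "az": 0.3, "grip": 1.0}, {"x": 0.0, "y": -0.003, "z": 0.0, "ax": 0.0, "ay": 0.0, "az": 0.45, "grip": 1.0}, {"x": 0.0, "y": -0.003, "z": 0.0, "ax": 0.0, "ay": 0.0, "az": 0.6, "grip": 1.0}, {"x": 0.0, "y": -0.003, "z": 0.0, "ax": 0.0, "ay": 0.0, "az": 0.8, "grip": 1.0}, {"x": 0.0, "y": -0.003, "z": 0.0, "ax": 0.0, "ay": 0.0, "az": 0.8, "grip": 1.0}])

```text
time: 38.85
tool_pos: [0.5313, 0.0429, 0.0918]
tcp_rot: [3.139, 0.076, 0.013]
wrist_force: [1.3, -5.2, -0.6]
width: 0.156
grip_force: 29.9
```

step_arm(series=[{"x": 0.0, "y": 0.0, "z": 0.0, "ax": 0.0, "ay": 0.0, "az": 0.15, "grip": 1.0}, {"x": 0.0, "y": 0.0, "z": 0.0, "ax": 0.0, "ay": 0.0, "az": 0.3, "grip": 1.0}, {"x": 0.0, "y": 0.0, "z": 0.0, "ax": 0.0, "ay": 0.0, "az": 0.45, "grip": 1.0}, {"x": 0.0, "y": 0.0, "z": 0.0, "ax": 0.0, "ay": 0.0, "az": 0.6, "grip": 1.0}, {"x": 0.0, "y": 0.0, "z": 0.0, "ax": 0.0, "ay": 0.0, "az": 0.8, "grip": 1.0}, {"x": 0.0, "y": 0.0, "z": 0.0, "ax": 0.0, "ay": 0.0, "az": 0.8, "grip": 1.0}], force=40)

```text
time: 39.45
tool_pos: [0.5311, 0.0417, 0.0919]
tcp_rot: [3.086, -0.576, 0.013]
wrist_force: [1.0, -10.3, 1.3]
width: 0.156
grip_force: 41.9
```

```bash
python3 - <<'E'
from h import *
go([.5311,.0441,.090],48); print(bot.read_state()["torque"].round(2)); pinv()
E
```

```text
xyz [-0.0018 -0.0045  0.0037] axyz [-0.002 -0.017  0.695] | at [0.5311 0.0417 0.0919] w 0.156 gf 41.9 F [  1.  -10.3   1.3] q6 1.98 t 39.45
[-1.68 -0.   -0.03]
[260.1 190.4] [32 46  8 10 62]
standing [207.4 181.1] home [207.8 185.7] slid [-0.151  -0.0175] F [ 0.6 -8.7  1.5] w 0.15556405671444704
```

step_arm(series=[{"x": 0.0, "y": 0.004, "z": 0.0, "ax": 0.0, "ay": 0.0, "az": 0.15, "grip": 1.0}, {"x": 0.0, "y": 0.004, "z": 0.0, "ax": 0.0, "ay": 0.0, "az": 0.3, "grip": 1.0}, {"x": 0.0, "y": 0.004, "z": 0.0, "ax": 0.0, "ay": 0.0, "az": 0.45, "grip": 1.0}, {"x": 0.0, "y": 0.004, "z": 0.0, "ax": 0.0, "ay": 0.0, "az": 0.6, "grip": 1.0}, {"x": 0.0, "y": 0.004, "z": 0.0, "ax": 0.0, "ay": 0.0, "az": 0.74, "grip": 1.0}, {"x": 0.0, "y": 0.004, "z": 0.0, "ax": 0.0, "ay": 0.0, "az": 0.74, "grip": 1.0}, {"x": 0.0, "y": 0.004, "z": 0.0, "ax": 0.0, "ay": 0.0, "az": 0.74, "grip": 1.0}])

```text
time: 40.2
tool_pos: [0.5304, 0.0405, 0.092]
tcp_rot: [-2.92, 1.157, -0.013]
wrist_force: [1.4, -6.2, 1.9]
width: 0.155
grip_force: 42.0
```

```bash
python3 - <<'E'
from h import *
go([.5311,.0417,.090],48); print(bot.read_state()["torque"].round(2))
E
```

```text
xyz [-0.0007 -0.0026  0.004 ] axyz [-0.007 -0.015 -0.041] | at [0.5304 0.0405 0.092 ] w 0.155 gf 42.0 F [ 1.4 -6.2  1.9] q6 2.36 t 40.2
[-1.25  0.06 -0.04]
```

step_arm(series=[{"x": 0.0, "y": 0.0, "z": 0.0, "ax": 0.0, "ay": 0.0, "az": 0.0, "grip": 0.2}, {"x": 0.0, "y": 0.0, "z": 0.0, "ax": 0.0, "ay": 0.0, "az": 0.0, "grip": 0.2}, {"x": 0.0, "y": 0.0, "z": 0.0, "ax": 0.0, "ay": 0.0, "az": 0.0, "grip": 0.2}, {"x": 0.0, "y": 0.0, "z": -0.06, "ax": 0.0, "ay": 0.0, "az": 0.0, "grip": 0.2}, {"x": 0.0, "y": 0.0, "z": -0.16, "ax": 0.0, "ay": 0.0, "az": 0.0, "grip": 0.2}, {"x": 0.0, "y": 0.0, "z": -0.26, "ax": 0.0, "ay": 0.0, "az": 0.0, "grip": 0.2}, {"x": 0.0, "y": 0.3, "z": -0.3, "ax": 0.0, "ay": 0.0, "az": -0.3, "grip": 0.2}, {"x": 0.0, "y": 0.5, "z": -0.3, "ax": 0.0, "ay": 0.0, "az": -0.5, "grip": 0.2}, {"x": 0.0, "y": 0.5, "z": -0.3, "ax": 0.0, "ay": 0.0, "az": -0.5, "grip": 0.2}, {"x": 0.0, "y": 0.5, "z": -0.3, "ax": 0.0, "ay": 0.0, "az": -0.5, "grip": 0.2}, {"x": 0.0, "y": 0.5, "z": -0.3, "ax": 0.0, "ay": 0.0, "az": -0.5, "grip": 0.2}])

```text
time: 41.3
tool_pos: [0.3559, -0.1393, 0.2397]
tcp_rot: [-3.045, 0.767, -0.01]
wrist_force: [0.5, -1.6, 0.4]
width: 0.398
grip_force: 0.0
```

```bash
python3 - <<'E'
from h import *
c=cam("top"); s=cam("scene")
def cr(c,b,k):
    u0,v0,u1,v1=b; return cv2.resize(c["img"][v0:v1,u0:u1,::-1],None,fx=k,fy=k,interpolation=cv2.INTER_CUBIC)
a=cr(c,(130,148,285,220),5); b=cr(s,(215,120,325,172+15),5); 
b=cv2.copyMakeBorder(b[:240],0,0,0,a.shape[1]-b.shape[1],cv2.BORDER_CONSTANT)
cv2.imwrite("pics/end.png",cv2.resize(np.vstack([a,b]),None,fx=.99,fy=.99)); pinv()
E
```

```text
[260.5 190.2] [32 47  8  9 46]
standing [123.6 196.4] home [125.1 201. ] slid [-0.3262 -0.1996] F [-0.5  0.7 -0.9] w 0.4004622115714246
```

View pics/end.png

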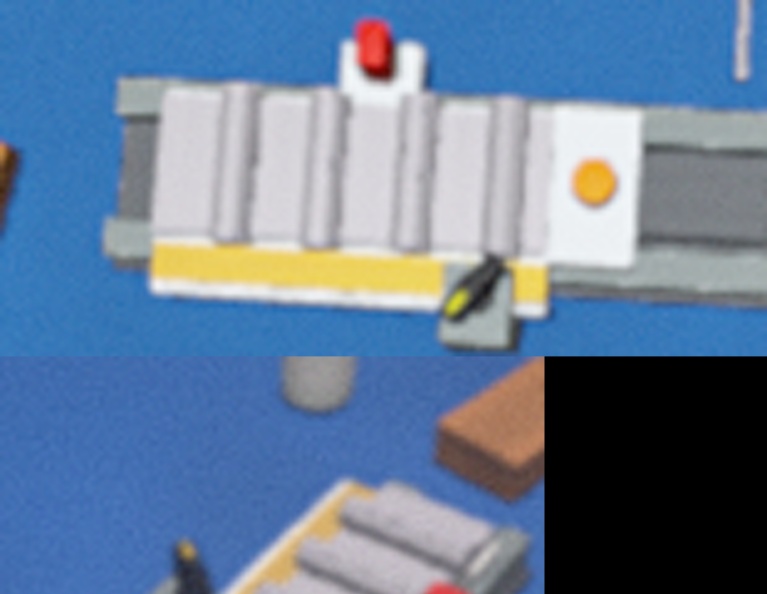

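The top view shows four bars seated, the pin head over the bush at (594,182), and the wing back in its tight position, running from (448,315) to (500,260). The pin head's height matches fully home, so I'm handing in.

```bash
python3 -c "
from h import *
print(bot.finish_job())"
```

```text
the job is handed in; nothing more can be done
None
```

I handed the job in at about 41 s of the 210 s allowed: all four bars are seated in grooves 0 to 3, the pin is home in the hidden hole and the clamp is tight again (about 1.37 rad by the wing's angle); `finish_job` returned no verdict, so this rests on the last camera views and force readings.

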